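# Turn the tea cups down on the tray

### The job

Lay the tray for this morning's guests: take the hanging cup off its hook (lift it clear over the upturned tip, do not drag it off) and fetch the standing handleless cup, and set both of them gently mouth down, flat on the floor of the wooden tray beside the cup that is already turned down. Leave that cup and everything else on the table where it is.

Things in the scene. Friction and masses are not known exactly. Their poses are not given: they have to be found in the camera images.
- yunomi: the standing handleless cup: grey-brown stoneware, octagonal with straight walls, 58 mm over the flats, 72 mm tall, walls 5 mm, base 6 mm, dark-glazed lip; about 0.18 kg. Starts upright on the table. Origin at the centre of its underside, +z to the mouth; flats face at 0, 45, 90 ... degrees about z from its x axis, so it does not roll when laid on its side
- yunomi_rim (a point): centre of the mouth of the standing cup, in the plane of its lip
- mug: the hanging cup: same octagonal body (58 mm over the flats, 72 mm tall) plus a strap handle, about 0.21 kg. Origin at the middle of its axis (36 mm from base and lip); +y runs along the axis to the mouth, +z to the handle, x across two plain flats (29 mm each side). Hangs with axis level, handle above, the hook's rod through the handle; centre of mass about 5 mm from the origin towards the base
- mug_rim (a point): centre of the mouth of the hanging cup, in the plane of its lip
- mug_handle (a point): middle of the inside of the hanging cup's handle, where the rod bears: at y = 4, z = 59 mm in the cup's frame. The strap lies in the cup's y-z plane on the +z flat, 12 mm wide (x) and 7 mm thick, outside from y = -20 to +28 mm and out to z = 66 mm; the opening runs from y = -13 to +21 mm and from the wall (z = 29) to z = 59 mm
- cup_stand: cup stand, fixed: wooden foot 132 mm across, 12 mm high; steel post 12 mm thick, brass ball on top (to z = 223 mm). Origin at the centre of its underside. The hook with the cup leaves the post level along the stand's -x, 120 mm long, 6 mm rod centred at z = 200 mm; the cup hangs about 90 mm from the post. A shorter empty hook (70 mm) points to the stand's +x at z = 170 mm
- hook_tip (a point): the very top of the hook's upturned end, which rises straight up from the rod's outer end to 15 mm above the rod's upper side
- tray: low dark wooden serving tray, fixed, 260 mm (its x) by 360 mm (its y), with a rim 10 mm wide and 14 mm high round a flat floor 8 mm above the table. Origin at the centre of its underside
- turned_cup: a third octagonal cup without handle (58 mm over the flats, 72 mm tall) that already stands mouth down on the tray; leave it. Origin at the centre of its mouth on the tray floor, z up
- tea_caddy: bystander: round dark tea caddy, 66 mm across, 92 mm tall, loose. Origin at the centre of its underside
- music_box: bystander: walnut music box, 79 mm (x) by 104 mm (y), 55 mm high, brass crank out to 78 mm on its +y side, loose. Origin at the centre of its underside
- teapot: bystander: blue-glazed teapot, body 104 mm across, 100 mm tall, spout to 89 mm at +y, handle to 86 mm at -y, loose. Origin at the centre of its underside
- coin_tray: bystander: round copper coin tray, 110 mm across, 14 mm high, loose. Origin at the centre of its underside
- iron_key: bystander: old iron key, 92 mm long along x (x = -47 to 49 mm, up to 18 mm to +y), 8 mm thick, loose. Origin on its underside
- shoehorn: bystander: polished horn shoehorn lying flat, 204 mm long along x (x = -106 to 98 mm), 36 mm wide, 9 mm high, loose. Origin on its underside
- table: the low pine stand that carries everything, top at z = 0, from x = -0.24 to 1.10 m and y = -0.75 to 0.75 m. Fixed along its edges: a drawer cabinet 137 mm high beyond x = 0.89 m (y = -0.46 to 0.02), an electric kettle 176 mm tall at the right (x about 0.62, y beyond -0.48), a shogi board and pieces 53 mm high at the left (x below 0.48, y beyond 0.40)
Not all that is in view belongs to the job. What is shaped like the mug but purple is not meant.

How it is judged:
By the outcome, as a careful person would: the job done as asked, in the order asked, and still so for the second after the job is handed in, with the robot touching nothing.
It also fails if it takes over 72 s, if anything falls off the work surface, if the arm or the gripper's body presses on something with over 40 N, if the wrist force passes 120 N, or if a joint passes its speed limit or range.

### The arm

A 6-joint arm with a two-finger parallel gripper is mounted at the origin on the work surface. World frame = base frame: x ahead of the robot, y to its left, z up, the work surface at z = 0. Lengths are in m, angles in rad, forces in N, time in s.
With the tool pointing down it reaches from about 0.275 to 0.725 m from the base axis. Payload 5.6 kg.
Tool frame: the origin (TCP) lies midway between the tips of the shut fingers; the grasp point (between the pads) lies bot.grasp_offset behind it (bot.grasp_offset is the distance from the TCP to the grasp point, in m); z points along the fingers, x is the direction in which the jaws open and shut, and the axes are right-handed (so a half turn about z gives the same grasp; the last joint's range is limited). The gripper opens to 85 mm and grips with 20 to 120 N. Pads are 22 mm wide; open, the fingers measure 114 mm over their backs; the gripper's body (76 mm by 85 mm) begins 54 mm behind the grasp point. The pads swing forward as they close: fully open they stand 13 mm farther back than shut.
Start: joints at [1.523, 0.255, 0.108, 0, -1.424, -0.285], TCP at [0.18, 0.52, 0.231] pointing down, gripper open.
Joint ranges: [-2.95, 2.95], [-1.21, 1.97], [-1.09, 1.5], [-2.87, 1.71], [-2.94, -0.07], [-3.05, 3.05]. Speed limits (rad/s): [2.57, 2.57, 3.14, 3.14, 3.14, 3.14].

### API

Orientations are given as a 3x3 rotation matrix whose columns are the frame's x, y, z axes.
In Python, from rig import bot gives the robot as it stands.
- The arm moves only by the shell command python3 -m crank 'ROWS' [OPENING] [FORCE]. ROWS is JSON, a list of rows, each a list of 4 numbers: the shift along the tool's x, y, z normalised to -1 to 1, where 1 is 0.4 m, then the turn about the tool's z normalised to -1 to 1, where 1 is 180 degrees. A call has exactly 5 rows; each row is the pose to reach, as a shift and turn from the pose commanded when the call began, along the tool's axes at that moment, turning the shorter way round; what a row does not reach only later rows make up. A row lasts 1/12 s, in which the tool goes at most 41.7 mm and 7.16 degrees, less where a joint would pass 70% of its speed; a pose out of reach is approached as far as the arm can. A call with a number of a shift or a turn outside -1 to 1 is refused whole. A call with a gripper value outside its range is refused whole. OPENING is the closure, from -1 (fully open) to 1 (shut), set as the call begins (- or left out, the last holds). The fingers move at their own pace and stop on an object; FORCE is the grip in N (left out, the last holds). Time passes only in rows, so rows that repeat a pose let the fingers close, or fill a call up. It gives the time, the measured TCP pose, the force and the opening at its end, in the units of the state.
- bot.state(): the state, without advancing time (a new reading comes with each control period).
- bot.get_image(name): name is "scene" or "top"; returns a dict with "img" (480x640x3 uint8, red, green, blue), "fx", "fy", "cx", "cy" (pixels), "k1" (the pictures are not rectified: a ray, as slopes to the right and down, at radius r is drawn at 1 + k1 r^2 times it, then the intrinsics apply), "rvec" (rotation vector, rad) and "tvec" (3), from world to camera coordinates, as OpenCV has them. Camera axes: x right, y down, z forward; pixel columns grow to the right and rows downward; lengths in m; the calibration is good to about 2 mm. A picture is of the moment at which its call begins. There is no depth.
- bot.hand_in(): hands the job in, once; it reports no verdict.
The state is a dict: "time": time; "joint_pos": joint angles; "qd": joint speeds; "joint_torque": joint torques, N m; "tool_pos": TCP position; "eef_rot": TCP orientation; "contact_force": force on the tool from outside, world axes, zero at the start; "moment": the same for the moment, N m; "grip_width": opening from 0.0 (shut) to 1.0 (fully open).
Only numpy, scipy, OpenCV 4.12 (cv2) and the standard library are available. Lean on these libraries where they do the work, as an engineer would, in place of code of your own. Each camera call takes 0.05 s, during which the arm holds its last target. There are 200 camera calls.

## Working session

There is one attempt and no reset: what is moved stays moved. The work goes in short steps, Python scripts to look and compute and a shell command to move; the robot and the scene stay as the last step left them, time stands still between calls to the robot, and variables do not carry over. Pictures are saved under pics/ and viewed, about 8 in all and at most 12, crops included, and the job is handed in when it is done.

```bash
mkdir -p pics && ls && cat > h.py <<'E'
import numpy as np, cv2
from rig import bot
def snap(name,fn=None):
    d=bot.get_image(name); np.save(f'pics/{name}.npy',d,allow_pickle=True)
    if fn: cv2.imwrite('pics/'+fn,d['img'][:,:,::-1])
    return d
def load(name): return np.load(f'pics/{name}.npy',allow_pickle=True).item()
def ray(d,u,v):
    K=np.array([[d['fx'],0,d['cx']],[0,d['fy'],d['cy']],[0,0,1]],float)
    p=cv2.undistortPoints(np.array([[[u,v]]],float),K,np.array([d['k1'],0,0,0,0.]))[0,0]
    R=cv2.Rodrigues(np.array(d['rvec'],float))[0]; t=np.array(d['tvec'],float).ravel()
    return -R.T@t, R.T@np.array([p[0],p[1],1.])
def atz(d,u,v,z):
    c,r=ray(d,u,v); return c+r*(z-c[2])/r[2]
def tri(d1,a,d2,b):
    c1,r1=ray(d1,*a); c2,r2=ray(d2,*b); r1/=np.linalg.norm(r1); r2/=np.linalg.norm(r2)
    s=np.linalg.lstsq(np.c_[r1,-r2],c2-c1,rcond=None)[0]
    p,q=c1+s[0]*r1,c2+s[1]*r2; return (p+q)/2,np.linalg.norm(p-q)
def proj(d,P):
    K=np.array([[d['fx'],0,d['cx']],[0,d['fy'],d['cy']],[0,0,1]],float)
    return cv2.projectPoints(np.array(P,float).reshape(-1,1,3),np.array(d['rvec'],float),np.array(d['tvec'],float),K,np.array([d['k1'],0,0,0,0.]))[0][:,0]
def crop(d,fn,u0,v0,u1,v1,s):
    cv2.imwrite('pics/'+fn,cv2.resize(d['img'][v0:v1,u0:u1,::-1],None,fx=s,fy=s,interpolation=cv2.INTER_CUBIC))
E
python3 - <<'E'
from h import *
a=snap('scene','s0.png'); b=snap('top','t0.png')
for d in(a,b): print({k:d[k] for k in d if k!='img'})
s=bot.state(); print(s, bot.grasp_offset)
E
```

```text
pics
{'fx': 528.0529084670469, 'fy': 528.0529084670469, 'cx': 322.286161314004, 'cy': 245.41883833029607, 'k1': -0.09155192261619462, 'rvec': array([ 1.02455373,  2.67943654, -0.7200909 ]), 'tvec': array([ 0.37551813, -0.29601201,  1.41023154])}
{'fx': 532.717915976924, 'fy': 532.717915976924, 'cx': 315.9969191459735, 'cy': 242.10130034527424, 'k1': -0.08905972328523182, 'rvec': array([ 2.13770843, -2.12199569,  0.19419224]), 'tvec': array([0.02470704, 0.5667716 , 1.17454254])}
{'time': 0.1, 'joint_pos': array([ 1.52260791e+00,  2.55702707e-01,  1.07144288e-01, -4.15643557e-04,
       -1.42387139e+00, -2.84611775e-01]), 'qd': array([-0.00092461, -0.00125873,  0.00342732,  0.00122566, -0.00062857,
        0.00088832]), 'joint_torque': array([-1.57639010e-03, -3.87604272e+01,  2.38476026e+01,  5.37780136e+00,
       -3.74147683e-03,  4.51743560e-06]), 'tool_pos': array([0.17948076, 0.51944006, 0.23048346]), 'eef_rot': array([[-3.26748267e-01, -9.45111279e-01, -4.89371906e-04],
       [-9.45109907e-01,  3.26748627e-01, -1.61176725e-03],
       [ 1.68320100e-03, -6.41319180e-05, -9.99998581e-01]]), 'contact_force': array([-0.54935718, -0.28834354,  0.11427513]), 'moment': array([-0.07844905,  0.04394465,  0.03127796]), 'grip_width': 0.998027051821244} 0.0187
```

```bash
ls; python3 -c "
import cv2,numpy as np
print(cv2.__version__)"
```

```text
h.py
pics
4.12.0
```

View pics/s0.png

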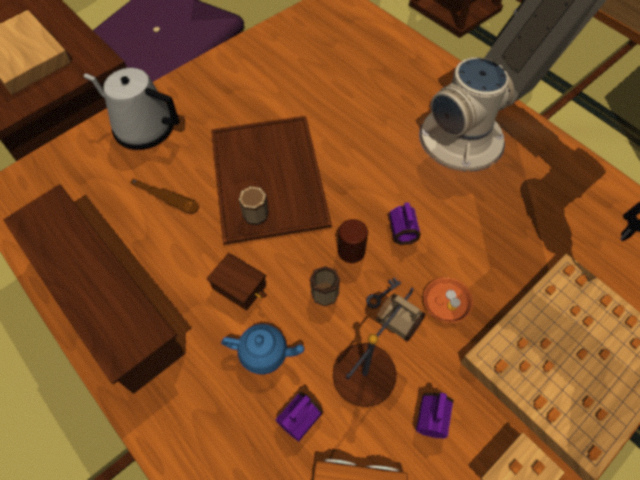

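View pics/t0.png

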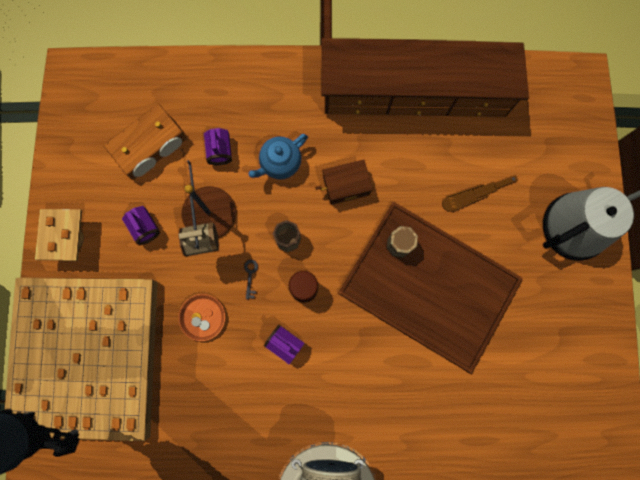

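Candidates. For the hanging cup: the grey one on the hook at top (198,238) / scene (400,317), against purple mugs at top (285,344), (141,224) and (218,146). For the standing cup: grey-brown at top (287,235), against the tea caddy at (303,287) and the turned cup at (404,240). I choose the grey one on the hook and the one at (287,235), and will check both in one crop.

```bash
python3 - <<'E'
from h import *
a=load('scene'); b=load('top')
f=lambda d,u,v,w,h,s: cv2.resize(d['img'][v:v+h,u:u+w,::-1],None,fx=s,fy=s,interpolation=cv2.INTER_CUBIC)
A=f(a,300,255,133,150,3); B=f(b,170,150,133,150,3)  # left scene (300,255)x3 ; right top (170,150)x3
A=np.clip(A*1.6,0,255).astype('uint8');B=np.clip(B*1.6,0,255).astype('uint8')
cv2.imwrite('pics/c0.png',np.hstack([A,B]))
E
```

```text
(no output)
```

View pics/c0.png

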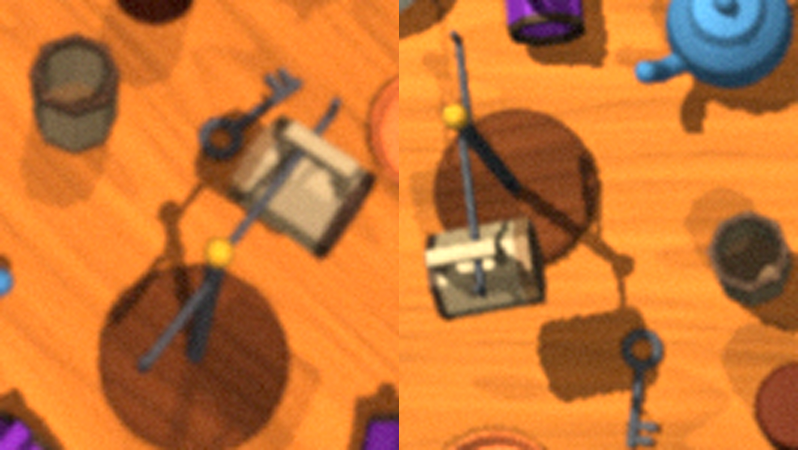

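The crop shows the grey hanging mug with its strap across the rod and its dark lip towards +y. The standing cup is upright and open. I'll triangulate the key points and look closer at the mug.

```bash
python3 - <<'E'
from h import *
np.set_printoptions(precision=4,suppress=True)
a=load('scene'); b=load('top')
print('ball',tri(a,(373,339.3),b,(188.7,188.7)))
print('tip',tri(a,(411.5,289),b,(197,246.7)))
for p in[(393,205),(520,281),(472,372),(341,292)]: print('tray',atz(b,*p,.014))
print('yun rim',tri(a,(325,277),b,(286,231)), 'turned', tri(a,(253,192),b,(404,239)))
for n,p,z in[('caddy',(303,286),.092),('box',(347,181),.055),('pot',(281,157),.09),('coin',(204,318),.01),('key',(251,280),.005),('horn',(478,194),.005),('purple',(285,344),.03),('foot',(209,212),.012),('p2',(218,146),.03),('p3',(141,224),.03),('kettle',(585,225),.1)]: print(n,atz(b,*p,z))
f=lambda d,u,v,w,h,s: cv2.resize(np.clip(d['img'][v:v+h,u:u+w,::-1]*1.5,0,255).astype('uint8'),None,fx=s,fy=s,interpolation=cv2.INTER_CUBIC)
cv2.imwrite('pics/c1.png',np.hstack([f(a,372,283,56,60,7),f(b,172,213,56,60,7)]))
E
```

```text
ball (array([0.6472, 0.2911, 0.2074]), np.float64(0.0006604860248887215))
tip (array([0.5272, 0.2688, 0.2051]), np.float64(0.0010697814457325734))
tray [ 0.6653 -0.1559  0.014 ]
tray [ 0.483  -0.4564  0.014 ]
tray [ 0.2721 -0.3325  0.014 ]
tray [ 0.4553 -0.0304  0.014 ]
yun rim (array([0.5856, 0.0979, 0.0784]), np.float64(0.0028098076766234683)) turned (array([ 0.5673, -0.1668,  0.0927]), np.float64(0.000628200287459759))
caddy [0.4612 0.0568 0.092 ]
box [ 0.7118 -0.0427  0.055 ]
pot [0.7574 0.1107 0.09  ]
coin [0.3923 0.2883 0.01  ]
key [0.4827 0.1815 0.005 ]
horn [ 0.6977 -0.3677  0.005 ]
purple [0.3349 0.0975 0.03  ]
foot [0.6451 0.2866 0.012 ]
p2 [0.8057 0.2687 0.03  ]
p3 [0.6107 0.4445 0.03  ]
kettle [ 0.602  -0.5835  0.1   ]
```

View pics/c1.png

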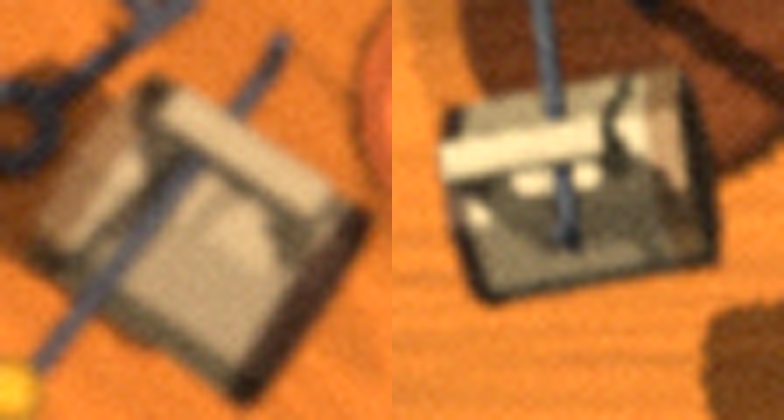

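```bash
python3 - <<'E'
from h import *
from scipy.optimize import least_squares
np.set_printoptions(precision=4,suppress=True)
a=load('scene'); b=load('top')
S=lambda x,y:(372+x/7,283+y/7); T=lambda x,y:(172+(x-392)/7,213+y/7)
for z in(.205,.215,.22): print('ball',z,atz(a,373,339.3,z),atz(b,188.7,188.7,z))
for z in(.205,.218): print('tip',z,atz(a,*S(283,38),z),atz(b,*T(570,245),z))
# strap top corners: scene left end, right end (mid of strap width), top view left,right
obsA=np.array([S(165,100),S(328,205)]); obsB=np.array([T(443,162),T(612,140)])
# lower body: far ends (scene right end bottom corner, top right end...) 
for sg in(1,-1):
  def pts(p):
    x,y,th,=p; u=np.array([np.cos(th),np.sin(th),0]);   # u: stand -x direction (outwards)
    # mug y axis (mouth) = sg * left of u rotated
    m=sg*np.array([u[1],-u[0],0])  # u~(-1,-.18): m ~ (-.18,+1)*sg
    o=np.array([x,y,.144]); return o,u,m
  def f(p):
    o,u,m=pts(p); e=[o+m*y+np.array([0,0,.066]) for y in((.028,-.020))]
    if sg<0:e=e[::-1]   # e[0] at +y world = right in scene, left in top
    return np.r_[(proj(a,e[::-1])-obsA).ravel(),(proj(b,e)-obsB).ravel()]
  r=least_squares(f,[.555,.27,np.pi+.18]); o,u,m=pts(r.x)
  print(sg,r.x,r.cost,r.fun, 'mouth dir',m)
  for y in(.036,-.036):
    c=[o+m*y+np.array([0,0,.029])+u*k for k in(-.012,.012)]+[o+m*y+u*.029+np.array([0,0,-.012])]
    print(y,'scene',(proj(a,c)-[372,283])*7,'top',(proj(b,c)-[172,213])*7+[392,0])
E
```

```text
ball 0.205 [0.6462 0.2908 0.205 ] [0.6481 0.2914 0.205 ]
ball 0.215 [0.6494 0.2929 0.215 ] [0.6453 0.2889 0.215 ]
ball 0.22 [0.651  0.2939 0.22  ] [0.6438 0.2877 0.22  ]
tip 0.205 [0.5247 0.2695 0.205 ] [0.5249 0.2674 0.205 ]
tip 0.218 [0.5306 0.2725 0.218 ] [0.5227 0.2645 0.218 ]
1 [0.5551 0.2795 3.3131] 10.429985409759167 [ 0.4167 -2.274  -0.5491 -2.0212 -1.3967 -1.2048 -2.0312 -1.8974] mouth dir [-0.1707  0.9853  0.    ]
0.036 scene [[302.0411 298.0703]
 [352.4891 230.4395]
 [361.7985 242.5071]] top [[433.0813 142.4922]
 [442.5316 220.8885]
 [482.1559 297.9398]]
-0.036 scene [[ 75.8078 140.9834]
 [127.405   76.2171]
 [145.8498  94.4358]] top [[671.4907 103.6155]
 [681.8814 181.8929]
 [713.7913 260.2414]]
-1 [0.5538 0.2874 3.3131] 10.42998540976014 [ 0.4167 -2.274  -0.5491 -2.0212 -1.3967 -1.2048 -2.0312 -1.8974] mouth dir [ 0.1707 -0.9853 -0.    ]
0.036 scene [[100.5127 158.143 ]
 [151.9914  93.0638]
 [169.4575 110.6239]] top [[644.9611 107.9332]
 [655.2473 186.2268]
 [688.0198 264.4337]]
-0.036 scene [[327.7134 315.8888]
 [378.0223 247.9333]
 [386.2716 259.2867]] top [[406.6527 146.8125]
 [415.9988 225.2181]
 [456.4722 302.1223]]
```

```bash
cat >> h.py <<'E'
def go(x,y,z,yaw):
    "shift/turn (normalised) from the present pose to TCP x,y,z with tool x at yaw deg (mod 180)"
    s=bot.state(); R=np.array(s['eef_rot']); d=R.T@(np.array([x,y,z])-s['tool_pos'])/.4
    cur=np.degrees(np.arctan2(R[1,0],R[0,0])); t=(cur-yaw+90)%180-90
    print('t%.2f'%s['time'],'yaw %.2f'%cur,'shift',np.round(d,4),'turn',round(t/180,4),'rows',round(float(np.linalg.norm(d)*.4/.0417),1),'F',np.round(s['contact_force'],1),'w',round(s['grip_width'],3))
E
python3 -c "
from h import *
go(.50,.265,.27,189.8); go(.558,.263,.27,189.8)"
```

```text
t0.10 yaw -109.07 shift [ 0.3395 -0.9652 -0.0982] turn 0.3396 rows 9.9 F [-0.5 -0.3  0.1] w 0.998
t0.10 yaw -109.07 shift [ 0.2969 -1.1038 -0.0982] turn 0.3396 rows 11.0 F [-0.5 -0.3  0.1] w 0.998
```

```bash
python3 -m crank '[[0.1,-0.1,-0.1,0.04],[0.34,-0.96,-0.1,0.34],[0.34,-0.96,-0.1,0.34],[0.34,-0.96,-0.1,0.34],[0.34,-0.96,-0.1,0.34]]' -0.1 && python3 -c "
from h import *
go(.558,.263,.27,189.8)"
```

```text
time: 0.52
tool_pos: [0.3295, 0.3891, 0.2624]
eef_rot: [[-0.821, -0.571, -0.0], [-0.571, 0.821, -0.0], [0.0, 0.0, -1.0]]
contact_force: [1.3, 1.6, -0.1]
grip_width: 0.553
t0.52 yaw -145.18 shift [-0.2889 -0.5849 -0.0192] turn 0.139 rows 6.3 F [ 1.3  1.6 -0.1] w 0.553
```

```bash
python3 -m crank '[[-0.29,-0.58,-0.02,0.14],[-0.29,-0.58,-0.02,0.14],[-0.29,-0.58,-0.02,0.14],[-0.29,-0.58,-0.02,0.14],[-0.29,-0.58,-0.02,0.14]]' && python3 -m crank '[[0,-0.12,0,0],[0,-0.12,0,0],[0,-0.12,0,0],[0,-0.12,0,0],[0,-0.12,0,0]]' && python3 - <<'E'
from h import *
go(.558,.263,.27,189.8)
a=snap('scene'); b=snap('top')
f=lambda d,u,v,w,h,s: cv2.resize(np.clip(d['img'][v:v+h,u:u+w,::-1]*1.5,0,255).astype('uint8'),None,fx=s,fy=s,interpolation=cv2.INTER_CUBIC)
P=bot.state()['tool_pos']; print(P,proj(a,P),proj(b,P))
cv2.imwrite('pics/c2.png',np.hstack([f(a,350,240,80,110,5),f(b,150,180,80,110,5)]))
E
```

```text
time: 0.93
tool_pos: [0.5134, 0.2903, 0.2685]
eef_rot: [[-0.986, -0.169, -0.001], [-0.169, 0.986, -0.0], [0.001, -0.0, -1.0]]
contact_force: [0.1, 1.7, 0.7]
grip_width: 0.55
time: 1.35
tool_pos: [0.5199, 0.2451, 0.2686]
eef_rot: [[-0.985, -0.173, -0.0], [-0.173, 0.985, 0.0], [0.0, 0.0, -1.0]]
contact_force: [0.6, 0.1, -0.0]
grip_width: 0.548
t1.35 yaw -170.04 shift [-0.1016  0.0275 -0.0035] turn 0.0009 rows 1.0 F [ 0.6  0.1 -0. ] w 0.548
[0.51972693 0.24551386 0.26870238] [[409.7370116  261.55431133]] [[201.57501023 245.17073608]]
```

View pics/c2.png

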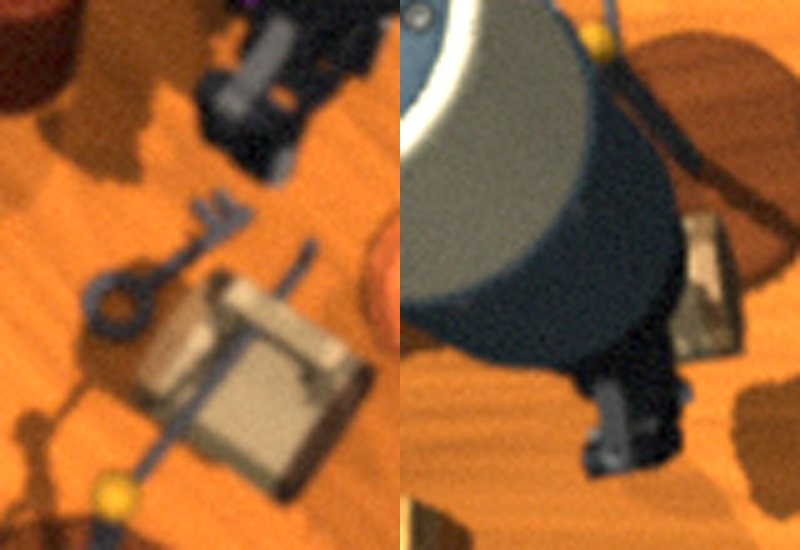

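```bash
cat > ba.py <<'E'
from h import *
from scipy.optimize import least_squares
np.set_printoptions(precision=4,suppress=True)
a=load('scene'); b=load('top')
ga=cv2.cvtColor(cv2.imread('pics/s0.png'),cv2.COLOR_BGR2GRAY); gb=cv2.cvtColor(cv2.imread('pics/t0.png'),cv2.COLOR_BGR2GRAY)
sub=lambda g,p: cv2.cornerSubPix(g,np.array(p,np.float32).reshape(-1,1,2),(5,5),(-1,-1),(3,50,.01))[:,0]
tA=sub(ga,[(224,242),(213,131),(306,118),(330,226)]); tB=sub(gb,[(393,205),(520,281),(472,372),(341,292)])
S=lambda x,y:(372+x/7,283+y/7); T=lambda x,y:(172+(x-392)/7,213+y/7)
def world(p):
    u=np.array([np.cos(p[2]),np.sin(p[2]),0]); m=np.array([u[1],-u[0],0]); st=np.array([p[0],p[1],0]); Z=np.array([0,0,1.])
    c,s=np.cos(p[5]),np.sin(p[5]); tr=[np.array([p[3]+c*x-s*y,p[4]+s*x+c*y,.014]) for x,y in((.13,.18),(.13,-.18),(-.13,-.18),(-.13,.18))]
    o=st+u*p[6]+m*0+Z*.144 - m*.004
    mug=[o+m*.028+Z*.066,o-m*.020+Z*.066,o+m*.036+Z*.029+u*.012,o+m*.036+u*.029-Z*.012,o-m*.036+u*.029-Z*.012]
    return tr+[st+Z*.214,st+u*.120+Z*.212,st-u*.070+Z*.178]+mug,o,u,m
obsA=np.r_[tA,[(373,339.3),S(281,42),(300+147/3,255+362/3),S(328,205),S(165,100),S(363,222),(np.nan,)*2,(np.nan,)*2]]
obsB=np.r_[tB,[(188.7,188.7),T(570,243),(170+(457-399)/3,150+38/3),T(443,162),(np.nan,)*2,(np.nan,)*2,T(487,300),T(716,263)]]
def pr(d,P,e):
    dd=dict(d); R=cv2.Rodrigues(e[:3])[0]@cv2.Rodrigues(np.array(d['rvec'],float))[0]
    dd['rvec']=cv2.Rodrigues(R)[0]; dd['tvec']=np.array(d['tvec'],float).ravel()+e[3:]; return proj(dd,P)
def res(p):
    W=world(p)[0]; r=np.r_[(pr(a,W,p[7:13])-obsA).ravel(),(pr(b,W,p[13:19])-obsB).ravel()]
    r=r[~np.isnan(r)]; return np.r_[r/.8,p[7:19]/np.tile([.003]*3+[.003]*3,2),(p[6]-.09)/.003]
sol=least_squares(res,np.r_[.646,.289,3.31,.468,-.243,.54,.09,np.zeros(12)],loss='soft_l1')
if __name__=='__main__':
    p=sol.x; print(p[:7],p[7:13],p[13:]); W,o,u,m=world(p); print('mug',o,'u',u,'mouth',m,'yaw u',np.degrees(p[2]),'tray yaw',np.degrees(p[5]))
    print('res A',(pr(a,W,p[7:13])-obsA).round(1).tolist()); print('res B',(pr(b,W,p[13:19])-obsB).round(1).tolist())
    s=bot.state(); print('grip pt leg',o-m*.0165)
    print('cams',ray(a,320,240)[0],ray(b,320,240)[0])
E
python3 ba.py
```

```text
[ 0.6442  0.2926  3.272   0.4743 -0.2418 -0.5453  0.0915] [-0.0006  0.0005 -0.004  -0.001   0.0029  0.0014] [-0.0005 -0.0007  0.0026  0.0002  0.0016 -0.0008]
mug [0.554  0.2767 0.144 ] u [-0.9915 -0.1301  0.    ] mouth [-0.1301  0.9915  0.    ] yaw u 187.47325099695072 tray yaw -31.24257871400893
res A [[-0.2, -1.7], [-0.6, 0.2], [0.4, -0.1], [1.4, -0.8], [2.2, 0.2], [3.7, 2.6], [-0.4, 0.3], [-1.6, -1.2], [0.1, -2.1], [-2.3, 2.3], [nan, nan], [nan, nan]]
res B [[0.5, -0.6], [0.7, -0.3], [-0.8, -0.4], [-3.7, 0.2], [-0.8, 0.9], [-4.7, -0.1], [0.1, 0.1], [0.7, -0.8], [nan, nan], [nan, nan], [0.6, -0.0], [1.2, 1.3]]
grip pt leg [0.5561 0.2604 0.144 ]
cams [0.9204 0.4678 1.073 ] [0.3495 0.0326 1.2563]
```

```bash
sed -i 's/^def pr(/tB[3]=(341,292.5); obsB[3]=tB[3]; obsA[6]=np.nan; obsB[6]=np.nan\ndef pr(/' ba.py && python3 ba.py && python3 -c "
from ba import *
p=sol.x
# where the calibrated cameras put the tool
P=bot.state()['tool_pos'];R=bot.state()['eef_rot']
for k in(-.03,.03): print(pr(a,[P+R[:,0]*k-R[:,2]*.006],p[7:13]),pr(b,[P+R[:,0]*k-R[:,2]*.006],p[13:]))
"
```

```text
[ 0.6453  0.2916  3.2595  0.4741 -0.2418 -0.5442  0.0924] [-0.0007  0.0007 -0.0032 -0.001   0.0035  0.001 ] [-0.0004 -0.0005  0.002   0.0005  0.002  -0.0007]
mug [0.554  0.2767 0.144 ] u [-0.9931 -0.1177  0.    ] mouth [-0.1177  0.9931  0.    ] yaw u 186.75744707224192 tray yaw -31.179597201178364
res A [[-0.2, -1.7], [-0.7, 0.2], [0.4, -0.1], [1.4, -0.8], [1.1, 0.4], [3.3, 3.3], [nan, nan], [-1.9, -0.8], [-0.1, -2.0], [-2.6, 2.7], [nan, nan], [nan, nan]]
res B [[0.4, -0.4], [0.6, -0.3], [-0.7, -0.3], [-3.7, 0.0], [-0.3, 0.7], [-5.0, -0.3], [nan, nan], [0.6, -0.7], [nan, nan], [nan, nan], [0.4, 0.1], [1.0, 1.8]]
grip pt leg [0.5559 0.2603 0.144 ]
cams [0.9204 0.4678 1.073 ] [0.3495 0.0326 1.2563]
[[400.2431 274.4064]] [[199.7172 229.9299]]
[[419.3246 250.204 ]] [[203.7719 261.0207]]
```

```bash
sed -i 's/- m\*.004/- m*p[19]/; s/(p\[6\]-.09)\/.003\]/(p[6]-.09)\/.003,(p[19]+.003)\/.006]/; s/np.zeros(12)\]/np.zeros(12),-.004]/; s/p\[13:\]/p[13:19]/g' ba.py && sed -i 's/obsA\[6\]=np.nan; obsB\[6\]=np.nan/pass/' ba.py && python3 ba.py && python3 -c "
from ba import *
p=sol.x; print('yr',p[19])
P=bot.state()['tool_pos'];R=bot.state()['eef_rot']
for k in(-.03,.03): print(pr(a,[P+R[:,0]*k-R[:,2]*.006],p[7:13]),pr(b,[P+R[:,0]*k-R[:,2]*.006],p[13:19]))
"
```

```text
[ 0.6448  0.2898  3.3211  0.4742 -0.2417 -0.544   0.0906] [-0.0005  0.0003 -0.0034 -0.0009  0.0034  0.001 ] [-0.0004 -0.0005  0.0025  0.0005  0.0018 -0.0007]
mug [0.5546 0.2796 0.144 ] u [-0.9839 -0.1785  0.    ] mouth [-0.1785  0.9839  0.    ] yaw u 190.2824252596847 tray yaw -31.168363029240243
res A [[-0.1, -1.6], [-0.6, 0.2], [0.4, -0.1], [1.5, -0.8], [0.8, -0.5], [-0.4, 0.1], [-0.2, 0.8], [-0.2, -0.2], [0.7, -0.2], [-1.1, 2.9], [nan, nan], [nan, nan]]
res B [[0.5, -0.4], [0.7, -0.3], [-0.6, -0.4], [-3.6, -0.0], [0.7, 0.9], [-0.3, -0.6], [-0.1, 0.2], [-0.5, -0.3], [nan, nan], [nan, nan], [0.2, 0.6], [0.5, 0.3]]
grip pt leg [0.5575 0.2634 0.144 ]
cams [0.9204 0.4678 1.073 ] [0.3495 0.0326 1.2563]
yr -0.006099193393005804
[[400.4705 274.4207]] [[199.8773 229.7696]]
[[419.5336 250.2125]] [[203.9184 260.8608]]
```

```bash
python3 -c "
from h import *
go(.5589,.2560,.24,190.28); go(.5589,.2560,.179,190.28)"
```

```text
t1.45 yaw -169.99 shift [-0.101   0.0088  0.0717] turn -0.0015 rows 1.2 F [0.1 0.1 0. ] w 0.547
t1.45 yaw -169.99 shift [-0.101   0.0088  0.2242] turn -0.0015 rows 2.4 F [0.1 0.1 0. ] w 0.547
```

```bash
python3 -m crank '[[-0.05,0.004,0.03,-0.001],[-0.101,0.009,0.07,-0.0015],[-0.101,0.009,0.07,-0.0015],[-0.101,0.009,0.07,-0.0015],[-0.101,0.009,0.07,-0.0015]]' && python3 - <<'E'
from h import *
from ba import *
go(.5589,.2560,.179,190.28)
a1=snap('scene')
f=lambda d,u,v,w,h,s: cv2.resize(np.clip(d['img'][v:v+h,u:u+w,::-1]*1.8,0,255).astype('uint8'),None,fx=s,fy=s,interpolation=cv2.INTER_CUBIC)
p=sol.x;s=bot.state();P=s['tool_pos'];R=s['eef_rot']
im=f(a1,360,240,80,75,8)
W,o,u,m=world(p)
q=[P+R[:,0]*k-R[:,2]*.006 for k in(-.0233,.0233)]+[o-m*.0165+np.array([0,0,.066])]
for c,w in zip(((0,0,255),(0,0,255),(0,255,0)),(pr(a,q,p[7:13])-[360,240])*8): cv2.circle(im,tuple(int(x) for x in w),4,c,1)
cv2.imwrite('pics/c3.png',im)
E
```

```text
time: 1.87
tool_pos: [0.5592, 0.2556, 0.2412]
eef_rot: [[-0.984, -0.178, 0.0], [-0.178, 0.984, -0.0], [-0.0, -0.0, -1.0]]
contact_force: [0.1, 0.2, 0.6]
grip_width: 0.549
t1.87 yaw -169.75 shift [0.0005 0.0012 0.1554] turn -0.0002 rows 1.5 F [0.1 0.2 0.6] w 0.549
```

View pics/c3.png

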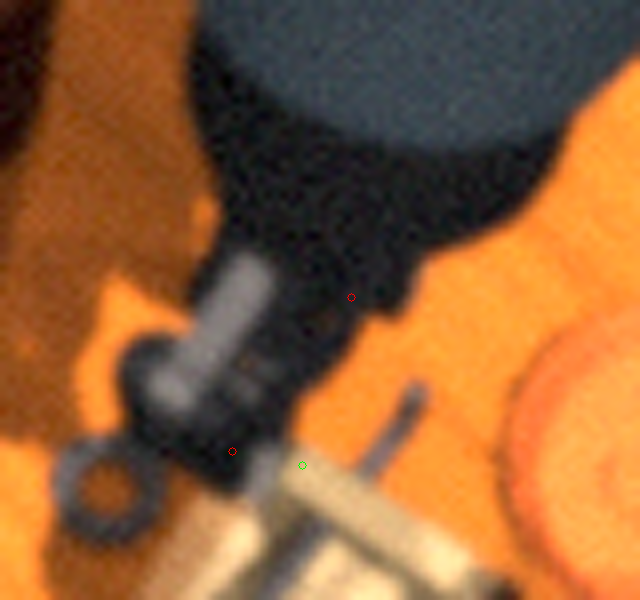

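The picture shows the fingers at crop (190–275, 450–480), the strap end at (300,460) and the model's green mark on the leg, so model and view agree. Descending.

```bash
python3 -m crank '[[0,0.001,0.05,0],[0,0.001,0.09,0],[0,0.001,0.12,0],[0,0.001,0.14,0],[0,0.001,0.155,0]]' && python3 -m crank '[[0,0,0,0],[0,0,0,0],[0,0,0,0],[0,0,0,0],[0,0,0,0]]' 1 50 && python3 -m crank '[[0,0,0,0],[0,0,0,0],[0,0,0,0],[0,0,0,0],[0,0,0,0]]' && python3 -c "
from h import *
go(.5589,.2560,.179,190.28);print(bot.state()['moment'])"
```

```text
time: 2.33
tool_pos: [0.559, 0.2556, 0.1792]
eef_rot: [[-0.984, -0.178, 0.001], [-0.178, 0.984, 0.0], [-0.001, 0.0, -1.0]]
contact_force: [1.1, 0.3, 1.0]
grip_width: 0.545
time: 2.75
tool_pos: [0.5599, 0.2556, 0.18]
eef_rot: [[-0.984, -0.177, 0.002], [-0.177, 0.984, 0.001], [-0.002, 0.001, -1.0]]
contact_force: [-0.8, -0.0, 2.6]
grip_width: 0.125
time: 3.17
tool_pos: [0.5599, 0.2557, 0.18]
eef_rot: [[-0.984, -0.177, 0.002], [-0.177, 0.984, 0.001], [-0.002, 0.001, -1.0]]
contact_force: [-0.7, 0.1, 5.1]
grip_width: 0.126
t3.17 yaw -169.80 shift [0.0023 0.0013 0.0024] turn -0.0004 rows 0.0 F [-0.7  0.1  5.1] w 0.126
[0.19279173 0.34152638 0.03963771]
```

```bash
python3 -m crank '[[0,0,-0.01,0],[0,0,-0.02,0],[0,0,-0.03,0],[0,0,-0.04,0],[0,0,-0.05,0]]' && python3 -m crank '[[0,0,0,0],[0,0,0,0],[0,0,0,0],[0,0,0,0],[0,0,0,0]]' && python3 - <<'E'
from h import *
go(.5589,.2560,.179,190.28);print(bot.state()['moment'])
a1=snap('scene');b1=snap('top')
f=lambda d,u,v,w,h,s: cv2.resize(np.clip(d['img'][v:v+h,u:u+w,::-1]*1.8,0,255).astype('uint8'),None,fx=s,fy=s,interpolation=cv2.INTER_CUBIC)
cv2.imwrite('pics/c4.png',np.hstack([f(a1,365,260,70,85,6),f(b1,165,190,60,85,6)]))
E
```

```text
time: 3.58
tool_pos: [0.5592, 0.2553, 0.1989]
eef_rot: [[-0.984, -0.177, -0.001], [-0.177, 0.984, -0.0], [0.001, -0.0, -1.0]]
contact_force: [-0.0, 0.5, -2.2]
grip_width: 0.127
time: 4.0
tool_pos: [0.5592, 0.2553, 0.1985]
eef_rot: [[-0.984, -0.177, -0.0], [-0.177, 0.984, -0.0], [0.0, -0.0, -1.0]]
contact_force: [0.9, -0.5, -2.5]
grip_width: 0.126
t4.00 yaw -169.81 shift [0.0005 0.0018 0.0488] turn -0.0005 rows 0.5 F [ 0.9 -0.5 -2.5] w 0.126
[ 0.02087613  0.01961643 -0.00572138]
```

View pics/c4.png

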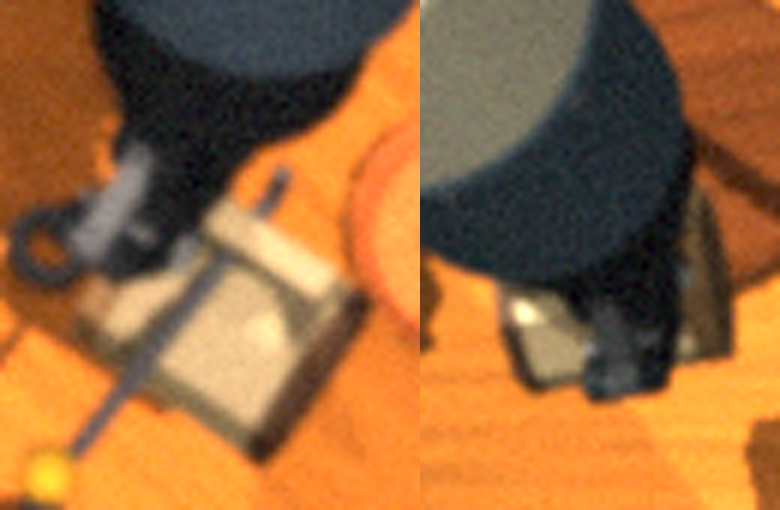

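```bash
python3 -m crank '[[0,0,-0.0025,0],[0.02,0,-0.0025,0],[0.04,0,-0.0025,0],[0.06,0,-0.0025,0],[0.07,0,-0.0025,0]]' && python3 -m crank '[[0.02,0,0,0],[0.04,0,0,0],[0.06,0,0,0],[0.08,0,0,0],[0.1,0,0,0]]' && python3 -m crank '[[0.03,0,0,0],[0.06,0,0,0],[0.06,0,-0.03,0],[0.06,0,-0.06,0],[0.06,0,-0.08,0]]' && python3 -c "
from h import *
go(.5589,.2560,.179,190.28);print(bot.state()['moment'])"
```

```text
time: 4.52
tool_pos: [0.5305, 0.2502, 0.2002]
eef_rot: [[-0.984, -0.177, -0.0], [-0.177, 0.984, 0.0], [-0.0, 0.0, -1.0]]
contact_force: [0.9, 0.7, -2.4]
grip_width: 0.122
time: 4.93
tool_pos: [0.4916, 0.2432, 0.1999]
eef_rot: [[-0.984, -0.177, 0.0], [-0.177, 0.984, 0.0], [-0.0, 0.0, -1.0]]
contact_force: [-0.5, 0.3, -2.2]
grip_width: 0.13
time: 5.35
tool_pos: [0.4686, 0.2391, 0.2332]
eef_rot: [[-0.984, -0.177, 0.002], [-0.177, 0.984, 0.001], [-0.002, 0.0, -1.0]]
contact_force: [1.2, -0.9, -1.3]
grip_width: 0.129
t5.35 yaw -169.78 shift [-0.2294  0.0014  0.1359] turn -0.0003 rows 2.6 F [ 1.2 -0.9 -1.3] w 0.129
[-0.01175999 -0.03743836 -0.00374101]
```

```bash
python3 - <<'E'
from h import *
s=bot.state(); j=s['joint_pos']; print(j, 'c(-):',-169.78-np.degrees(j[0]-j[5]), 'start c',-109.07-np.degrees(1.5226+.2846), 'c(+)',-169.78-np.degrees(j[0]+j[5]),-109.07-np.degrees(1.5226-.2846))
c,si=np.cos(np.radians(-31.17)),np.sin(np.radians(-31.17))
t2w=lambda x,y:(round(.4742+c*x-si*y,4),round(-.2417+si*x+c*y,4))
print(t2w(-.13,-.02),t2w(-.2,-.02),t2w(.041,.112),t2w(-.03,0))
E
```

```text
[ 7.70123895e-01  2.05781727e-01  4.87252530e-02  5.27282713e-04
 -1.41211626e+00 -5.91858348e-01] c(-): -247.81583431012098 start c -212.61493273604236 c(+) -179.99386343410325 -180.0021750371959
(np.float64(0.3526), np.float64(-0.1915)) (np.float64(0.2927), np.float64(-0.1553)) (np.float64(0.5672), np.float64(-0.1671)) (np.float64(0.4485), np.float64(-0.2262))
```

```bash
python3 -c "
from h import *
go(.38,.05,.233,58.8+66);go(.2798,-.1475,.233,58.8)"
```

```text
t5.35 yaw -169.78 shift [ 3.019e-01 -4.261e-01 -2.000e-04] turn 0.3634 rows 5.0 F [ 1.2 -0.9 -1.3] w 0.129
t5.35 yaw -169.78 shift [ 0.636  -0.8675 -0.0009] turn -0.2699 rows 10.3 F [ 1.2 -0.9 -1.3] w 0.129
```

```bash
python3 -m crank '[[0.05,-0.07,0,0.03],[0.13,-0.18,0,0.07],[0.22,-0.3,0,0.11],[0.3,-0.43,0,0.15],[0.3,-0.43,0,0.19]]' && python3 -m crank '[[0,0,0,0.04],[0,0,0,0.08],[0,0,0,0.12],[0,0,0,0.16],[0,0,0,0.19]]' && python3 -m crank '[[0,0,0,0.04],[0,0,0,0.08],[0,0,0,0.12],[0,0,0,0.16],[0,0,0,0.18]]' && python3 -c "
from h import *
go(.2798,-.1475,.12,58.8);print(bot.state()['joint_pos'])"
```

```text
time: 5.77
tool_pos: [0.3832, 0.0552, 0.2318]
eef_rot: [[-0.912, 0.409, 0.001], [0.409, 0.912, 0.0], [-0.0, 0.0, -1.0]]
contact_force: [1.2, -0.6, -1.5]
grip_width: 0.131
time: 6.18
tool_pos: [0.3843, 0.0565, 0.2319]
eef_rot: [[-0.523, 0.852, 0.0], [0.852, 0.523, 0.0], [0.0, 0.001, -1.0]]
contact_force: [-0.6, -0.4, -0.9]
grip_width: 0.124
time: 6.6
tool_pos: [0.3843, 0.0566, 0.2318]
eef_rot: [[0.014, 1.0, 0.0], [1.0, -0.014, 0.0], [0.0, 0.0, -1.0]]
contact_force: [1.0, 0.4, -1.6]
grip_width: 0.127
t6.60 yaw 89.17 shift [-0.5141 -0.2539  0.2794] turn 0.1687 rows 6.1 F [ 1.   0.4 -1.6] w 0.127
[ 5.54862862e-01 -7.23548812e-02 -2.56982607e-01 -1.98134486e-04
 -1.38584455e+00 -2.14008266e+00]
```

```bash
python3 -m crank '[[-0.08,-0.04,0,0.03],[-0.18,-0.09,0,0.07],[-0.28,-0.14,0.05,0.11],[-0.38,-0.19,0.12,0.15],[-0.47,-0.23,0.2,0.169]]' && python3 -m crank '[[-0.035,-0.02,0.05,0],[-0.035,-0.02,0.05,0],[-0.035,-0.02,0.05,0],[-0.035,-0.02,0.05,0],[-0.035,-0.02,0.05,0]]' && python3 -c "
from h import *
go(.2798,-.1475,.068,58.8);print(bot.state()['joint_pos'])"
```

```text
time: 7.02
tool_pos: [0.3007, -0.11, 0.1701]
eef_rot: [[0.518, 0.855, 0.004], [0.855, -0.518, 0.0], [0.003, 0.004, -1.0]]
contact_force: [1.9, -0.8, -2.8]
grip_width: 0.125
time: 7.43
tool_pos: [0.2887, -0.1163, 0.1508]
eef_rot: [[0.512, 0.859, 0.003], [0.859, -0.512, -0.0], [0.001, 0.002, -1.0]]
contact_force: [-0.7, 0.1, -0.9]
grip_width: 0.125
t7.43 yaw 59.20 shift [-0.0786  0.0204  0.2069] turn 0.0022 rows 2.1 F [-0.7  0.1 -0.9] w 0.125
[ 1.36551474e-01 -2.01539034e-01 -5.73131221e-01  3.77657711e-04
 -1.19666009e+00 -2.24512889e+00]
```

```bash
python3 -m crank '[[-0.04,0.01,0.05,0.002],[-0.078,0.02,0.1,0.002],[-0.078,0.02,0.15,0.002],[-0.078,0.02,0.18,0.002],[-0.078,0.02,0.195,0.002]]' && python3 -m crank '[[0,0,0.003,0],[0,0,0.006,0],[0,0,0.009,0],[0,0,0.012,0],[0,0,0.015,0]]' && python3 -c "
from h import *
go(.2798,-.1475,.065,58.8);print(bot.state()['joint_pos'])"
```

```text
time: 7.85
tool_pos: [0.2783, -0.1473, 0.0709]
eef_rot: [[0.518, 0.855, -0.001], [0.855, -0.518, 0.0], [-0.0, -0.001, -1.0]]
contact_force: [-0.6, 0.7, -1.5]
grip_width: 0.13
time: 8.27
tool_pos: [0.2788, -0.1475, 0.0662]
eef_rot: [[0.518, 0.855, 0.002], [0.855, -0.518, -0.0], [0.001, 0.001, -1.0]]
contact_force: [1.1, -0.5, -2.3]
grip_width: 0.13
t8.27 yaw 58.79 shift [0.0013 0.002  0.003 ] turn -0.0 rows 0.0 F [ 1.1 -0.5 -2.3] w 0.13
[ 2.49044155e-02 -9.17222791e-02 -7.28826401e-01  1.42871714e-04
 -9.32097729e-01 -2.14046586e+00]
```

Lower gently to contact and check the forces.

```bash
python3 -m crank '[[0,0,0.002,0],[0,0,0.004,0],[0,0,0.006,0],[0,0,0.006,0],[0,0,0.006,0]]' && python3 -m crank '[[0,0,0.001,0],[0,0,0.002,0],[0,0,0.003,0],[0,0,0.004,0],[0,0,0.004,0]]'
```

```text
time: 8.68
tool_pos: [0.2785, -0.1477, 0.0651]
eef_rot: [[0.518, 0.855, 0.001], [0.855, -0.518, -0.0], [0.0, 0.001, -1.0]]
contact_force: [-10.1, 7.8, 23.3]
grip_width: 0.126
time: 9.1
tool_pos: [0.2785, -0.1477, 0.065]
eef_rot: [[0.518, 0.856, 0.001], [0.856, -0.518, -0.001], [-0.0, 0.001, -1.0]]
contact_force: [-18.0, 14.1, 47.2]
grip_width: 0.125
```

```bash
python3 -m crank '[[0,0,-0.003,0],[0,0,-0.005,0],[0,0,-0.005,0],[0,0,-0.005,0],[0,0,-0.005,0]]' && python3 -m crank '[[0,0,0,0],[0,0,0,0],[0,0,0,0],[0,0.008,-0.005,0],[0,0.018,-0.01,0]]' 0.4 && python3 -m crank '[[0,0,0,0],[0,0,0,0],[0,0,0,0],[0,0,0,0],[0,0,0,0]]' 1 50 && python3 - <<'E'
from h import *
s=bot.state(); d=s['tool_pos'][:2]-[.4742,-.2417]; th=np.radians(-31.17)
print(s['tool_pos'],'tray xy',np.cos(th)*d[0]+np.sin(th)*d[1],-np.sin(th)*d[0]+np.cos(th)*d[1],s['contact_force'],s['grip_width'])
E
```

```text
time: 9.52
tool_pos: [0.2787, -0.1477, 0.0651]
eef_rot: [[0.518, 0.855, 0.001], [0.855, -0.518, -0.0], [0.0, 0.001, -1.0]]
contact_force: [-6.9, 4.9, 15.6]
grip_width: 0.129
time: 9.93
tool_pos: [0.2844, -0.1515, 0.0678]
eef_rot: [[0.518, 0.855, -0.0], [0.855, -0.518, -0.0], [-0.0, -0.0, -1.0]]
contact_force: [0.3, 0.0, 0.5]
grip_width: 0.301
time: 10.35
tool_pos: [0.2853, -0.1516, 0.0683]
eef_rot: [[0.518, 0.855, 0.002], [0.855, -0.518, -0.001], [0.0, 0.002, -1.0]]
contact_force: [1.2, -1.1, 4.5]
grip_width: 0.129
[ 0.28528575 -0.15161525  0.06826412] tray xy -0.2082676973035576 -0.020698365554221526 [ 1.19172314 -1.07322571  4.54892286] 0.1288849758275995
```

```bash
python3 -m crank '[[0,0,-0.012,0],[0,0.01,-0.025,0],[0,0.03,-0.025,0],[0,0.05,-0.025,0],[0,0.06,-0.025,0]]' && python3 -m crank '[[0,0.002,0,0],[0,0.004,0,0],[0,0.006,0,0],[0,0.008,0,0],[0,0.008,0,0]]'
```

```text
time: 10.77
tool_pos: [0.3058, -0.1643, 0.0775]
eef_rot: [[0.519, 0.855, -0.0], [0.855, -0.519, -0.0], [-0.0, -0.0, -1.0]]
contact_force: [0.9, 0.3, -0.2]
grip_width: 0.127
time: 11.18
tool_pos: [0.3075, -0.1655, 0.0776]
eef_rot: [[0.519, 0.855, -0.0], [0.855, -0.519, 0.0], [-0.0, -0.0, -1.0]]
contact_force: [-0.0, 0.8, -1.6]
grip_width: 0.131
```

```bash
python3 -m crank '[[0,0.015,-0.006,0],[0,0.027,-0.012,0],[0,0.039,-0.018,0],[0,0.05,-0.023,0],[0,0.06,-0.027,0]]' && python3 -c "
from h import *
s=bot.state();print(s['moment'],s['contact_force'])"
```

```text
time: 11.6
tool_pos: [0.3277, -0.178, 0.0882]
eef_rot: [[0.519, 0.855, -0.002], [0.855, -0.519, 0.001], [-0.001, -0.002, -1.0]]
contact_force: [-4.4, 2.8, -3.1]
grip_width: 0.124
[0.96156172 1.61778441 0.01695975] [-4.38744262  2.82084898 -3.09947817]
```

```bash
python3 -m crank '[[0,0.025,-0.006,0],[0,0.05,-0.01,0],[0,0.075,-0.012,0],[0,0.1,-0.011,0],[0,0.122,-0.009,0]]' && python3 - <<'E'
from h import *
s=bot.state();print(s['moment'],s['contact_force'])
a=snap('scene');b=snap('top')
f=lambda d,u,v,w,h,s: cv2.resize(np.clip(d['img'][v:v+h,u:u+w,::-1]*1.8,0,255).astype('uint8'),None,fx=s,fy=s,interpolation=cv2.INTER_CUBIC)
print(proj(a,s['tool_pos']),proj(b,s['tool_pos']))
cv2.imwrite('pics/c5.png',np.hstack([f(a,230,80,100,100,4),f(b,380,280,100,100,4)]))
E
```

```text
time: 12.02
tool_pos: [0.3707, -0.2039, 0.0921]
eef_rot: [[0.519, 0.855, -0.0], [0.855, -0.519, -0.0], [-0.0, 0.0, -1.0]]
contact_force: [-4.2, 2.9, -2.2]
grip_width: 0.131
[1.03495638 1.71367841 0.02359739] [-4.2213364   2.88008411 -2.17032116]
[[307.19065624 139.11730949]] [[422.61344138 328.27823978]]
```

View pics/c5.png

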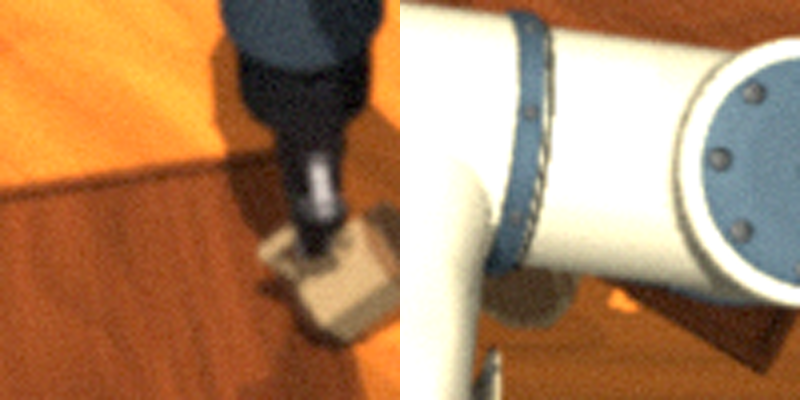

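```bash
python3 -m crank '[[0,0.025,0.007,0],[0,0.05,0.017,0],[0,0.073,0.028,0],[0,0.092,0.041,0],[0,0.109,0.055,0]]' && python3 -m crank '[[0,0.01,0.009,0],[0,0.019,0.019,0],[0,0.027,0.028,0],[0,0.033,0.036,0],[0,0.039,0.044,0]]' && python3 - <<'E'
from h import *
s=bot.state();print(s['moment'],s['contact_force'])
E
```

```text
time: 12.53
tool_pos: [0.4091, -0.2268, 0.0705]
eef_rot: [[0.518, 0.855, 0.003], [0.855, -0.518, -0.002], [0.0, 0.003, -1.0]]
contact_force: [-0.9, 0.3, 5.5]
grip_width: 0.126
time: 12.95
tool_pos: [0.4229, -0.235, 0.0533]
eef_rot: [[0.518, 0.856, 0.004], [0.856, -0.518, -0.002], [0.0, 0.005, -1.0]]
contact_force: [-0.3, -0.5, 8.2]
grip_width: 0.129
[0.21725107 0.58284161 0.07347424] [-0.29023289 -0.53033291  8.18848647]
```

```bash
python3 -m crank '[[0,0,-0.03,0],[0,0,-0.06,0],[0,0.03,-0.06,0],[0,0.07,-0.06,0],[0,0.11,-0.06,0]]' && python3 -m crank '[[0,0.04,0,0],[0,0.04,0,0],[0,0.04,0,0],[0,0.04,0,0],[0,0.04,0,0]]' && python3 - <<'E'
from h import *
s=bot.state();print(s['moment'],s['contact_force'])
a=snap('scene')
f=lambda d,u,v,w,h,s: cv2.resize(np.clip(d['img'][v:v+h,u:u+w,::-1]*1.8,0,255).astype('uint8'),None,fx=s,fy=s,interpolation=cv2.INTER_CUBIC)
cv2.imwrite('pics/c6.png',f(a,215,90,110,90,7))
E
```

```text
time: 13.37
tool_pos: [0.4597, -0.2573, 0.0765]
eef_rot: [[0.518, 0.855, 0.003], [0.855, -0.518, -0.001], [0.001, 0.003, -1.0]]
contact_force: [0.4, 1.1, -2.6]
grip_width: 0.127
time: 13.78
tool_pos: [0.4714, -0.2648, 0.0762]
eef_rot: [[0.519, 0.855, -0.0], [0.855, -0.519, 0.0], [0.0, -0.0, -1.0]]
contact_force: [-0.0, -0.4, -1.8]
grip_width: 0.128
[-0.00822994 -0.08238129  0.02390676] [-0.0205083  -0.36535459 -1.83694883]
```

View pics/c6.png

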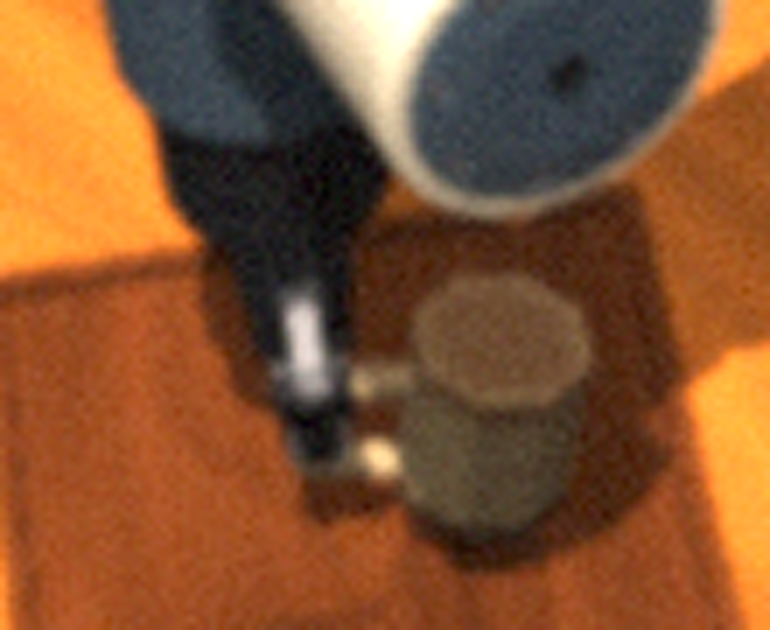

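```bash
python3 -m crank '[[0,0,0.015,0],[0,0,0.03,0],[0,0,0.043,0],[0,0,0.053,0],[0,0,0.06,0]]' && python3 -m crank '[[0,0,0.002,0],[0,0,0.004,0],[0,0,0.006,0],[0,0,0.008,0],[0,0,0.008,0]]' && python3 -c "
from h import *
print(bot.state()['contact_force'],bot.state()['moment'])"
```

```text
time: 14.25
tool_pos: [0.4712, -0.2649, 0.0516]
eef_rot: [[0.519, 0.855, -0.001], [0.855, -0.519, 0.0], [-0.0, -0.001, -1.0]]
contact_force: [-0.3, 0.1, -1.6]
grip_width: 0.127
time: 14.67
tool_pos: [0.4718, -0.265, 0.0493]
eef_rot: [[0.519, 0.855, 0.0], [0.855, -0.519, 0.0], [0.0, 0.0, -1.0]]
contact_force: [1.2, 0.0, -2.0]
grip_width: 0.122
[ 1.15687512  0.00384164 -1.95547048] [-0.0636292  -0.08771638 -0.02422346]
```

```bash
python3 -m crank '[[0,0,0.002,0],[0,0,0.004,0],[0,0,0.006,0],[0,0,0.008,0],[0,0,0.008,0]]' && python3 -m crank '[[0,0,0.001,0],[0,0,0.002,0],[0,0,0.003,0],[0,0,0.004,0],[0,0,0.004,0]]'
```

```text
time: 15.08
tool_pos: [0.4726, -0.2656, 0.0473]
eef_rot: [[0.518, 0.855, 0.002], [0.855, -0.518, -0.001], [-0.0, 0.002, -1.0]]
contact_force: [0.3, 0.8, 6.4]
grip_width: 0.128
time: 15.5
tool_pos: [0.4733, -0.2659, 0.0461]
eef_rot: [[0.518, 0.856, 0.003], [0.856, -0.518, -0.002], [-0.0, 0.004, -1.0]]
contact_force: [2.2, -1.5, 7.0]
grip_width: 0.134
```

```bash
python3 -m crank '[[0,0,0.001,0],[0,0,0.002,0],[0,0,0.003,0],[0,0,0.003,0],[0,0,0.003,0]]' && python3 -m crank '[[0,0,0.001,0],[0,0,0.002,0],[0,0,0.003,0],[0,0,0.003,0],[0,0,0.003,0]]'
```

```text
time: 15.92
tool_pos: [0.4738, -0.2662, 0.0453]
eef_rot: [[0.518, 0.856, 0.004], [0.856, -0.518, -0.003], [-0.0, 0.005, -1.0]]
contact_force: [1.7, -1.5, 6.4]
grip_width: 0.134
time: 16.33
tool_pos: [0.4744, -0.2664, 0.0443]
eef_rot: [[0.517, 0.856, 0.006], [0.856, -0.517, -0.003], [0.0, 0.007, -1.0]]
contact_force: [3.3, -3.0, 6.5]
grip_width: 0.127
```

```bash
python3 -m crank '[[0,0,0.002,0],[0,0,0.003,0],[0,0,0.004,0],[0,0,0.005,0],[0,0,0.005,0]]' && python3 -m crank '[[0,0,0.002,0],[0,0,0.003,0],[0,0,0.004,0],[0,0,0.005,0],[0,0,0.005,0]]'&& python3 - <<'E'
from h import *
a=snap('scene')
f=lambda d,u,v,w,h,s: cv2.resize(np.clip(d['img'][v:v+h,u:u+w,::-1]*1.8,0,255).astype('uint8'),None,fx=s,fy=s,interpolation=cv2.INTER_CUBIC)
cv2.imwrite('pics/c7.png',f(a,235,110,80,65,8))
E
```

```text
time: 16.75
tool_pos: [0.4751, -0.2667, 0.0428]
eef_rot: [[0.517, 0.856, 0.007], [0.856, -0.517, -0.004], [0.0, 0.008, -1.0]]
contact_force: [3.6, -2.2, 8.7]
grip_width: 0.128
time: 17.17
tool_pos: [0.4755, -0.2668, 0.041]
eef_rot: [[0.517, 0.856, 0.008], [0.856, -0.517, -0.004], [0.0, 0.009, -1.0]]
contact_force: [4.9, -2.9, 9.1]
grip_width: 0.126
```

```bash
python3 -m crank '[[0,0,0,0],[0,0,0,0],[0,0,0,0],[0,0,0,0],[0,0,0,0]]' 1 20 && python3 -c "
from h import *
print(bot.state()['moment'])"
```

```text
time: 17.63
tool_pos: [0.4754, -0.2668, 0.0411]
eef_rot: [[0.517, 0.856, 0.008], [0.856, -0.517, -0.004], [0.0, 0.009, -1.0]]
contact_force: [4.3, -2.6, 9.1]
grip_width: 0.13
[-0.61936131 -0.85168105  0.06774749]
```

View pics/c7.png

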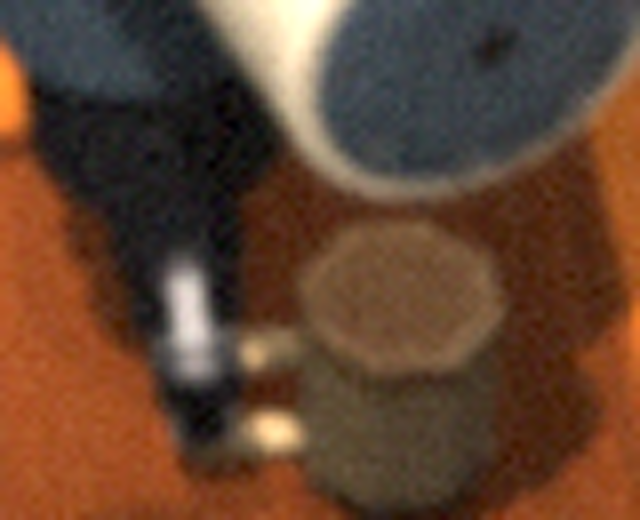

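```bash
python3 -m crank '[[0,0,-0.002,0],[0,0,-0.004,0],[0,0,-0.005,0],[0,0,-0.005,0],[0,0,-0.005,0]]' && python3 -m crank '[[0,0,0,0],[0,0,0,0],[0,0,0,0],[0,0,0,0],[0,0,0,0]]' 0.4 && python3 -c "
from h import *
print(bot.state()['contact_force'])"
```

```text
time: 18.05
tool_pos: [0.473, -0.2656, 0.041]
eef_rot: [[0.518, 0.855, 0.003], [0.855, -0.518, -0.001], [0.0, 0.003, -1.0]]
contact_force: [2.7, -2.2, 6.1]
grip_width: 0.129
time: 18.47
tool_pos: [0.4711, -0.2648, 0.0395]
eef_rot: [[0.519, 0.855, -0.001], [0.855, -0.519, 0.001], [-0.0, -0.001, -1.0]]
contact_force: [-0.2, -0.3, 0.5]
grip_width: 0.299
[-0.22448828 -0.32415853  0.45288839]
```

```bash
python3 -m crank '[[0,0,-0.06,0],[0,0,-0.15,0],[0,0,-0.25,0],[0,0,-0.35,0],[0,0,-0.4,0]]' && python3 -c "
from h import *
go(.48,.07,.2,58.8)"
```

```text
time: 18.88
tool_pos: [0.473, -0.266, 0.2055]
eef_rot: [[0.518, 0.855, 0.006], [0.855, -0.518, -0.003], [0.0, 0.007, -1.0]]
contact_force: [1.2, -0.1, 1.1]
grip_width: 0.298
t18.88 yaw 58.79 shift [ 0.7275 -0.4204  0.011 ] turn -0.0001 rows 8.1 F [ 1.2 -0.1  1.1] w 0.298
```

```bash
python3 -m crank '[[0.08,-0.05,0,0],[0.18,-0.1,0,0],[0.28,-0.16,0,0],[0.38,-0.22,0,0],[0.48,-0.28,0,0]]' -1 && python3 -m crank '[[0.08,-0.05,0,0],[0.17,-0.1,0,0],[0.24,-0.14,0,0],[0.24,-0.14,0,0],[0.24,-0.14,0,0]]' && python3 - <<'E'
from h import *
a=snap('scene');b=snap('top')
f=lambda g,u,v,w,h,s: cv2.resize(np.clip(g[v:v+h,u:u+w]*1.8,0,255).astype('uint8'),None,fx=s,fy=s,interpolation=cv2.INTER_CUBIC)
s0=cv2.imread('pics/s0.png');t0=cv2.imread('pics/t0.png')
top=np.hstack([f(s0,305,260,40,50,8),f(t0,265,212,50,50,8)])       # 320+400 wide
bot_=np.hstack([f(a['img'][:,:,::-1],230,120,90,50,4),f(b['img'][:,:,::-1],390,220,90,50,4)])
cv2.imwrite('pics/c8.png',np.vstack([top,bot_]))
go(.48,.07,.2,58.8)
E
```

```text
time: 19.3
tool_pos: [0.4747, -0.0591, 0.2]
eef_rot: [[0.519, 0.855, -0.0], [0.855, -0.519, 0.0], [-0.0, -0.0, -1.0]]
contact_force: [0.9, 0.1, 0.3]
grip_width: 0.983
time: 19.72
tool_pos: [0.477, 0.0518, 0.1998]
eef_rot: [[0.516, 0.857, -0.001], [0.857, -0.516, -0.0], [-0.001, -0.001, -1.0]]
contact_force: [0.2, 0.4, 1.1]
grip_width: 0.995
t19.82 yaw 58.77 shift [ 0.0465 -0.0197 -0.0003] turn -0.0002 rows 0.5 F [-0.6 -0.6  0.4] w 1.002
```

View pics/c8.png

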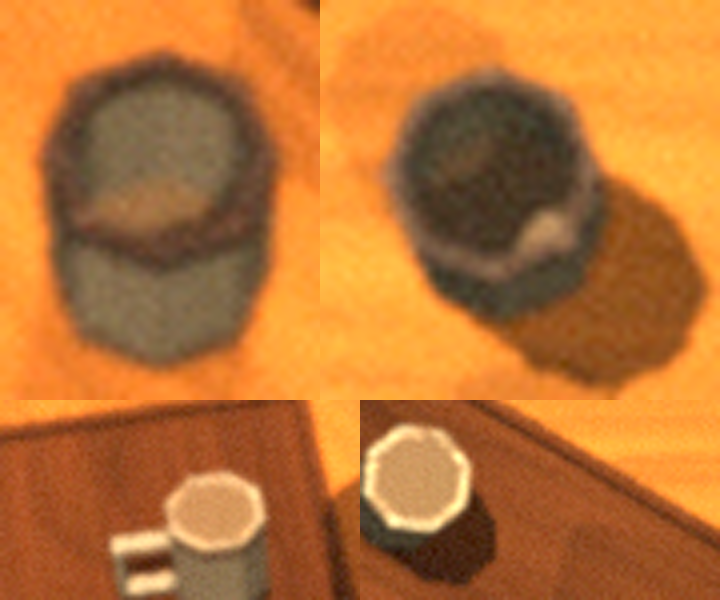

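```bash
cp ba.py ba0.py && python3 - <<'E'
import h
from h import *
# keep calibrated cams: rerun BA needs initial-state images only for intrinsics, fine
from ba import a,b,pr,sol
from scipy.optimize import least_squares
p=sol.x
VA=np.array([(160,55),(250,85),(280,160),(248,238),(160,268),(65,232),(42,165),(75,85)])/8+[305,260]
VB=(np.array([(490,70),(570,100),(605,190),(580,265),(495,280),(418,250),(390,175),(410,100)])-[320,0])/8+[265,212]
def oct(q): return np.array([[q[0]+.0314*np.cos(t),q[1]+.0314*np.sin(t),.072] for t in q[2]+np.radians(22.5+45*np.arange(8))])
def res(q):
    W=oct(q); r=[]
    for V,d,e in((VA,a,p[7:13]),(VB,b,p[13:19])):
        P=pr(d,W,e)
        for v in V: k=np.argmin(((P-v)**2).sum(1)); r.append(P[k]-v)
    return np.array(r).ravel()
for y0 in(-.3,-.1,.1,.3):
    r=least_squares(res,[.585,.098,y0],loss='soft_l1',diff_step=1e-4); print(np.round(r.x,4),'flat deg',np.degrees(r.x[2])%45,r.cost)
print(np.round(r.fun.reshape(-1,2),1).tolist())
# turned cup: base octagon top at z .08
print('turned',[tuple(np.round(x,4)) for x in (lambda f:[f(.567,-.167)])(lambda x,y:pr(b,[[x,y,.08]],p[13:19])[0])], 'obs (403.8,239.5)')
E
```

```text
[ 0.5833  0.0976 -0.3594] flat deg 24.40572220972314 6.5790600362494125
[ 0.5833  0.0976 -0.3594] flat deg 24.40572145774151 6.579060036244042
[0.5833 0.0976 0.426 ] flat deg 24.405710602387007 6.5790600362151155
[0.5833 0.0976 0.426 ] flat deg 24.405710766476236 6.579060036215035
[[0.4, -0.4], [-0.5, -0.2], [-0.0, -0.2], [-0.4, -0.5], [-0.1, -0.4], [1.3, -0.1], [0.1, -1.3], [0.6, -0.5], [0.1, -0.7], [-0.0, -0.7], [-0.2, -2.4], [-0.9, -2.1], [-0.1, 0.3], [-0.4, 0.2], [-1.0, 0.1], [0.4, -0.2]]
turned [(np.float64(403.8929), np.float64(241.2525))] obs (403.8,239.5)
```

```bash
python3 -c "
from h import *
go(.5833,.0976,.12,69.4);go(.5833,.0976,.0235,69.4);print(bot.state()['joint_pos'])"
```

```text
t19.82 yaw 58.77 shift [0.2396 0.1654 0.1995] turn -0.059 rows 3.4 F [-0.6 -0.6  0.4] w 1.002
t19.82 yaw 58.77 shift [0.2397 0.1655 0.4408] turn -0.059 rows 5.1 F [-0.6 -0.6  0.4] w 1.002
[ 4.32153312e-01  1.28991028e-01 -1.29824757e-01  5.36338464e-05
 -1.31271461e+00 -2.54798099e+00]
```

```bash
python3 -m crank '[[0.06,0.04,0.05,-0.02],[0.15,0.1,0.12,-0.04],[0.24,0.165,0.16,-0.059],[0.24,0.165,0.2,-0.059],[0.24,0.165,0.2,-0.059]]' -1 35 && python3 -c "
from h import *
go(.5833,.0976,.0235,69.4)"
```

```text
time: 20.23
tool_pos: [0.5833, 0.0971, 0.114]
eef_rot: [[0.354, 0.935, -0.008], [0.935, -0.354, -0.002], [-0.005, -0.007, -1.0]]
contact_force: [-0.7, -0.5, -1.6]
grip_width: 1.003
t20.23 yaw 69.25 shift [0.0024 0.0011 0.2263] turn -0.0009 rows 2.2 F [-0.7 -0.5 -1.6] w 1.003
```

```bash
python3 -m crank '[[0.002,0.001,0.05,0],[0.002,0.001,0.1,0],[0.002,0.001,0.15,0],[0.002,0.001,0.19,0],[0.002,0.001,0.222,0]]' && python3 -m crank '[[0,0,0,0],[0,0,0,0],[0,0,0,0],[0,0,0,0],[0,0,0,0]]' 1 35 && python3 -m crank '[[0,0,0,0],[0,0,0,0],[0,0,0,0],[0,0,0,0],[0,0,0,0]]' && python3 -m crank '[[0,0,-0.02,0],[0,0,-0.06,0],[0,0,-0.12,0],[0,0,-0.18,0],[0,0,-0.24,0]]' && python3 -c "
from h import *
go(.46,.0,.19,58.8);go(.319,-.054,.19,58.8)"
```

```text
time: 20.65
tool_pos: [0.5835, 0.0969, 0.0305]
eef_rot: [[0.354, 0.935, -0.001], [0.935, -0.354, -0.0], [-0.001, -0.001, -1.0]]
contact_force: [0.1, 0.1, -0.2]
grip_width: 0.997
time: 21.07
tool_pos: [0.5848, 0.0987, 0.0325]
eef_rot: [[0.352, 0.936, 0.002], [0.936, -0.352, 0.0], [0.001, 0.001, -1.0]]
contact_force: [-0.4, -1.2, 2.5]
grip_width: 0.671
time: 21.48
tool_pos: [0.5848, 0.0987, 0.0325]
eef_rot: [[0.352, 0.936, 0.002], [0.936, -0.352, -0.0], [0.0, 0.002, -1.0]]
contact_force: [-1.4, -1.5, 6.4]
grip_width: 0.674
time: 21.9
tool_pos: [0.5836, 0.099, 0.1281]
eef_rot: [[0.352, 0.936, -0.001], [0.936, -0.352, 0.0], [-0.0, -0.001, -1.0]]
contact_force: [1.0, -0.4, -1.9]
grip_width: 0.676
t21.90 yaw 69.39 shift [-0.3404 -0.2023 -0.1544] turn 0.0588 rows 4.1 F [ 1.  -0.4 -1.9] w 0.676
t21.90 yaw 69.39 shift [-0.5909 -0.4847 -0.1539] turn 0.0588 rows 7.5 F [ 1.  -0.4 -1.9] w 0.676
```

```bash
python3 -m crank '[[-0.06,-0.05,-0.05,0.01],[-0.15,-0.12,-0.12,0.02],[-0.24,-0.18,-0.154,0.04],[-0.33,-0.25,-0.154,0.058],[-0.4,-0.3,-0.154,0.058]]' && python3 -c "
from h import *
go(.3693,-.0789,.19,58.8)"
```

```text
time: 22.32
tool_pos: [0.4236, -0.003, 0.1896]
eef_rot: [[0.518, 0.855, 0.002], [0.855, -0.518, 0.001], [0.002, 0.001, -1.0]]
contact_force: [-0.4, -0.3, -0.8]
grip_width: 0.677
t22.32 yaw 58.80 shift [-0.2327 -0.0178 -0.0016] turn -0.0 rows 2.2 F [-0.4 -0.3 -0.8] w 0.677
```

```bash
python3 -m crank '[[-0.07,-0.006,0,0],[-0.15,-0.012,0,0],[-0.22,-0.017,0.03,0],[-0.22,-0.017,0.1,0],[-0.22,-0.017,0.19,0]]' && python3 -c "
from h import *
go(.3693,-.0789,.0375,58.8)"
```

```text
time: 22.73
tool_pos: [0.3747, -0.075, 0.1141]
eef_rot: [[0.517, 0.856, 0.007], [0.856, -0.517, 0.001], [0.005, 0.005, -1.0]]
contact_force: [1.3, 0.1, -2.7]
grip_width: 0.675
t22.73 yaw 58.85 shift [-0.0163 -0.0076  0.1914] turn 0.0003 rows 1.8 F [ 1.3  0.1 -2.7] w 0.675
```

```bash
python3 -m crank '[[-0.012,-0.004,0.05,0],[-0.012,-0.004,0.1,0],[-0.012,-0.004,0.14,0],[-0.012,-0.004,0.17,0],[-0.012,-0.004,0.19,0]]' && python3 -c "
from h import *
go(.3693,-.0789,.0375,58.8)"
```

```text
time: 23.15
tool_pos: [0.3688, -0.0777, 0.0354]
eef_rot: [[0.516, 0.856, -0.002], [0.856, -0.516, 0.0], [-0.001, -0.002, -1.0]]
contact_force: [0.6, 0.7, -2.6]
grip_width: 0.674
t23.15 yaw 58.92 shift [-0.002   0.0027 -0.0053] turn 0.0007 rows 0.1 F [ 0.6  0.7 -2.6] w 0.674
```

```bash
python3 -m crank '[[0,0.012,0,0],[0,0.025,0,0],[0,0.038,0,0],[0,0.042,0,0],[0,0.042,0,0]]' && python3 -m crank '[[0,0.011,-0.005,0],[0,0.021,-0.01,0],[0,0.032,-0.015,0],[0,0.044,-0.018,0],[0,0.055,-0.02,0]]' && python3 -m crank '[[0,0.011,-0.001,0],[0,0.023,0,0],[0,0.035,0,0],[0,0.046,0.003,0],[0,0.058,0.006,0]]'
```

```text
time: 23.57
tool_pos: [0.384, -0.0863, 0.0368]
eef_rot: [[0.517, 0.856, -0.001], [0.856, -0.517, 0.001], [0.0, -0.001, -1.0]]
contact_force: [-2.2, 2.8, -1.8]
grip_width: 0.668
time: 23.98
tool_pos: [0.4009, -0.0974, 0.044]
eef_rot: [[0.517, 0.856, -0.004], [0.856, -0.517, 0.002], [-0.001, -0.005, -1.0]]
contact_force: [-5.4, 5.2, -2.5]
grip_width: 0.677
time: 24.4
tool_pos: [0.4216, -0.1097, 0.0422]
eef_rot: [[0.517, 0.856, -0.003], [0.856, -0.517, 0.001], [-0.001, -0.003, -1.0]]
contact_force: [-5.8, 4.3, 2.2]
grip_width: 0.675
```

```bash
python3 -m crank '[[0,0.012,0.004,0],[0,0.023,0.009,0],[0,0.033,0.015,0],[0,0.042,0.022,0],[0,0.05,0.029,0]]' && python3 -m crank '[[0,0.006,0.006,0],[0,0.012,0.012,0],[0,0.018,0.018,0],[0,0.022,0.024,0],[0,0.026,0.03,0]]' && python3 -c "
from h import *
s=bot.state();print(s['contact_force'],s['moment'])"
```

```text
time: 24.82
tool_pos: [0.4401, -0.1206, 0.0313]
eef_rot: [[0.516, 0.857, -0.0], [0.857, -0.516, -0.001], [-0.001, -0.0, -1.0]]
contact_force: [-3.7, 0.3, 5.7]
grip_width: 0.677
time: 25.23
tool_pos: [0.4497, -0.1262, 0.0197]
eef_rot: [[0.515, 0.857, 0.001], [0.857, -0.515, -0.001], [-0.0, 0.001, -1.0]]
contact_force: [-2.7, -0.8, 6.2]
grip_width: 0.674
[-2.69441096 -0.80616123  6.15883938] [-0.18444661  1.32551373  0.12410682]
```

```bash
python3 -m crank '[[0,0,-0.04,0],[0,0,-0.08,0],[0,-0.05,-0.08,0],[0,-0.12,-0.08,0],[0,-0.19,-0.08,0]]' && python3 -m crank '[[0,-0.035,0,0],[0,-0.035,0.04,0],[0,-0.035,0.075,0],[0,-0.035,0.09,0],[0,-0.035,0.095,0]]' && python3 -c "
from h import *
s=bot.state();print(s['contact_force'],s['moment'])"
```

```text
time: 25.65
tool_pos: [0.3846, -0.0861, 0.0512]
eef_rot: [[0.517, 0.856, 0.003], [0.856, -0.517, 0.0], [0.002, 0.002, -1.0]]
contact_force: [0.5, 0.3, -1.4]
grip_width: 0.675
time: 26.07
tool_pos: [0.372, -0.0791, 0.0122]
eef_rot: [[0.516, 0.857, -0.0], [0.857, -0.516, -0.0], [-0.0, -0.0, -1.0]]
contact_force: [-1.3, 0.4, -2.0]
grip_width: 0.675
[-1.3233719   0.44319494 -2.02237383] [-0.00279717 -0.09471659  0.01952297]
```

```bash
python3 -m crank '[[0,0,0.002,0],[0,0,0.004,0],[0,0,0.006,0],[0,0,0.008,0],[0,0,0.009,0]]' && python3 -m crank '[[0,0,0.001,0],[0,0,0.003,0],[0,0,0.005,0],[0,0,0.006,0],[0,0,0.006,0]]' && python3 -m crank '[[0,0,0.001,0],[0,0,0.003,0],[0,0,0.005,0],[0,0,0.006,0],[0,0,0.006,0]]'
```

```text
time: 26.48
tool_pos: [0.3722, -0.079, 0.0092]
eef_rot: [[0.516, 0.857, 0.001], [0.857, -0.516, 0.0], [0.0, 0.001, -1.0]]
contact_force: [0.7, -0.3, -2.0]
grip_width: 0.672
time: 26.9
tool_pos: [0.3726, -0.0792, 0.0072]
eef_rot: [[0.515, 0.857, 0.001], [0.857, -0.515, -0.001], [0.0, 0.001, -1.0]]
contact_force: [-0.4, -2.1, 6.4]
grip_width: 0.673
time: 27.32
tool_pos: [0.3736, -0.0795, 0.0053]
eef_rot: [[0.514, 0.858, 0.003], [0.858, -0.514, -0.001], [0.0, 0.003, -1.0]]
contact_force: [0.8, -4.0, 7.3]
grip_width: 0.675
```

```bash
python3 -m crank '[[0,0,-0.001,0],[0,0,-0.002,0],[0,0,-0.002,0],[0,0,-0.002,0],[0,0,-0.002,0]]' -0.9 && python3 -m crank '[[0,0,-0.004,0],[0,-0.02,-0.008,0],[0,-0.045,-0.008,0],[0,-0.07,-0.008,0],[0,-0.075,-0.008,0]]' && python3 -m crank '[[0,0,0,0],[0,0,0,0],[0,0,0,0],[0,0,0,0],[0,0,0,0]]' && python3 - <<'E'
from h import *
s=bot.state();print(s['tool_pos'],s['contact_force'])
a=snap('scene')
f=lambda g,u,v,w,h,s: cv2.resize(np.clip(g[v:v+h,u:u+w]*1.8,0,255).astype('uint8'),None,fx=s,fy=s,interpolation=cv2.INTER_CUBIC)
print(proj(a,s['tool_pos']))
cv2.imwrite('pics/c9.png',f(a['img'][:,:,::-1],290,100,80,70,7))
from ba import pr,sol
E
```

```text
time: 27.73
tool_pos: [0.3717, -0.0789, 0.0049]
eef_rot: [[0.516, 0.857, -0.0], [0.857, -0.516, 0.0], [-0.0, -0.0, -1.0]]
contact_force: [0.5, -1.2, -0.5]
grip_width: 0.947
time: 28.15
tool_pos: [0.3438, -0.063, 0.0079]
eef_rot: [[0.516, 0.857, -0.001], [0.857, -0.516, 0.0], [-0.0, -0.001, -1.0]]
contact_force: [-0.2, 0.3, 0.1]
grip_width: 0.951
time: 28.57
tool_pos: [0.3464, -0.0636, 0.0081]
eef_rot: [[0.516, 0.857, 0.0], [0.857, -0.516, -0.0], [-0.0, 0.0, -1.0]]
contact_force: [0.5, 0.9, 0.3]
grip_width: 0.952
[ 0.34639033 -0.06357472  0.00814079] [0.54120087 0.934718   0.2728756 ]
[[352.43739741 188.76660313]]
```

```bash
python3 -m crank '[[0,0,0,0],[0,0,0,0],[0,0,0,0],[0,0,0,0],[0,0,0,0]]' 1 28 && python3 -m crank '[[0,0,0,0],[0,0,-0.006,0],[0,0,-0.012,0],[0,0,-0.018,0],[0,0,-0.022,0]]' && python3 -m crank '[[0,0.015,0,0],[0,0.03,0,0],[0,0.045,0,0],[0,0.058,0,0],[0,0.064,0,0]]' && python3 -m crank '[[0,0.003,0,0],[0,0.006,0,0],[0,0.009,0,0],[0,0.011,0,0],[0,0.011,0,0]]' && python3 -c "
from h import *
s=bot.state();print(s['contact_force'],s['moment'])"
```

```text
time: 29.03
tool_pos: [0.3463, -0.0635, 0.0082]
eef_rot: [[0.516, 0.857, 0.0], [0.857, -0.516, -0.0], [0.0, 0.0, -1.0]]
contact_force: [0.8, -1.2, 1.1]
grip_width: 0.676
time: 29.45
tool_pos: [0.346, -0.0635, 0.0172]
eef_rot: [[0.516, 0.857, -0.0], [0.857, -0.516, 0.0], [0.0, -0.0, -1.0]]
contact_force: [-0.9, -0.1, -1.6]
grip_width: 0.674
time: 29.87
tool_pos: [0.368, -0.077, 0.0166]
eef_rot: [[0.517, 0.856, -0.002], [0.856, -0.517, 0.0], [-0.001, -0.002, -1.0]]
contact_force: [-4.2, 4.9, -0.7]
grip_width: 0.673
time: 30.28
tool_pos: [0.3674, -0.0783, 0.0153]
eef_rot: [[0.518, 0.855, -0.009], [0.855, -0.518, 0.002], [-0.003, -0.009, -1.0]]
contact_force: [-10.5, 10.5, 2.9]
grip_width: 0.675
[-10.49249189  10.45258205   2.88829728] [3.79812807 3.54884061 0.13955442]
```

```bash
python3 -m crank '[[0,0.004,-0.006,0],[0,0.008,-0.012,0],[0,0.012,-0.018,0],[0,0.017,-0.023,0],[0,0.022,-0.028,0]]' && python3 -c "
from h import *
s=bot.state();print(s['contact_force'],s['moment'])"
```

```text
time: 30.7
tool_pos: [0.3755, -0.0834, 0.0265]
eef_rot: [[0.518, 0.856, -0.008], [0.856, -0.518, 0.001], [-0.003, -0.007, -1.0]]
contact_force: [-5.8, 4.1, -2.7]
grip_width: 0.675
[-5.78756307  4.07236106 -2.71976212] [ 1.48750522  2.13658829 -0.03478314]
```

```bash
python3 -m crank '[[0,0.01,-0.009,0],[0,0.02,-0.016,0],[0,0.032,-0.022,0],[0,0.045,-0.027,0],[0,0.06,-0.032,0]]' && python3 -m crank '[[0,0.014,-0.003,0],[0,0.028,-0.004,0],[0,0.042,-0.004,0],[0,0.056,-0.001,0],[0,0.069,0.002,0]]' && python3 -c "
from h import *
s=bot.state();print(s['contact_force'],s['moment'])"
```

```text
time: 31.12
tool_pos: [0.3961, -0.0959, 0.0393]
eef_rot: [[0.517, 0.856, -0.008], [0.856, -0.517, 0.001], [-0.003, -0.008, -1.0]]
contact_force: [-5.3, 3.1, -3.3]
grip_width: 0.678
time: 31.53
tool_pos: [0.4202, -0.1103, 0.039]
eef_rot: [[0.517, 0.856, -0.008], [0.856, -0.517, 0.001], [-0.003, -0.007, -1.0]]
contact_force: [-8.8, 4.6, 8.7]
grip_width: 0.671
[-8.78813502  4.60187454  8.66477916] [1.78359671 3.54454589 0.0388176 ]
```

```bash
python3 -m crank '[[0,0.007,0.003,0],[0,0.014,0.006,0],[0,0.021,0.009,0],[0,0.027,0.012,0],[0,0.033,0.016,0]]' && python3 -c "
from h import *
s=bot.state();print(s['contact_force'],s['moment'])"
```

```text
time: 31.95
tool_pos: [0.4329, -0.1176, 0.0341]
eef_rot: [[0.516, 0.857, -0.005], [0.857, -0.516, -0.001], [-0.003, -0.004, -1.0]]
contact_force: [-8.5, -0.2, 14.9]
grip_width: 0.678
[-8.50961178 -0.15716475 14.93846769] [0.44836227 3.29578714 0.07529467]
```

```bash
python3 -m crank '[[0,0,-0.02,0],[0,0,-0.045,0],[0,0.02,-0.06,0],[0,0.06,-0.06,0],[0,0.095,-0.06,0]]' && python3 -m crank '[[0,0,0.02,0],[0,0,0.035,0],[0,0,0.045,0],[0,0,0.05,0],[0,0,0.05,0]]' && python3 - <<'E'
from h import *
s=bot.state();print(s['contact_force'],s['moment'])
a=snap('scene')
d=s['tool_pos'][:2]-[.4742,-.2417]; th=np.radians(-31.17); print('tray',np.cos(th)*d[0]+np.sin(th)*d[1],-np.sin(th)*d[0]+np.cos(th)*d[1])
f=lambda g,u,v,w,h,s: cv2.resize(np.clip(g[v:v+h,u:u+w]*1.8,0,255).astype('uint8'),None,fx=s,fy=s,interpolation=cv2.INTER_CUBIC)
cv2.imwrite('pics/c10.png',f(a['img'][:,:,::-1],230,110,100,80,7))
E
```

```text
time: 32.37
tool_pos: [0.4688, -0.1369, 0.0587]
eef_rot: [[0.515, 0.857, 0.002], [0.857, -0.515, -0.0], [0.001, 0.002, -1.0]]
contact_force: [0.3, 0.4, -1.7]
grip_width: 0.674
time: 32.78
tool_pos: [0.4666, -0.1363, 0.0371]
eef_rot: [[0.516, 0.857, -0.002], [0.857, -0.516, 0.0], [-0.001, -0.001, -1.0]]
contact_force: [0.1, 0.9, -2.7]
grip_width: 0.671
[ 0.06508823  0.90053881 -2.73839717] [-0.00795184 -0.01724324  0.06033495]
tray -0.06106500519294694 0.08618915126772865
```

```bash
python3 -m crank '[[0,0,0.002,0],[0,0,0.004,0],[0,0,0.006,0],[0,0,0.007,0],[0,0,0.007,0]]' && python3 -m crank '[[0,0,0.002,0],[0,0,0.004,0],[0,0,0.005,0],[0,0,0.005,0],[0,0,0.005,0]]' && python3 -m crank '[[0,0,0.002,0],[0,0,0.004,0],[0,0,0.005,0],[0,0,0.005,0],[0,0,0.005,0]]'
```

```text
time: 33.25
tool_pos: [0.4674, -0.1365, 0.0349]
eef_rot: [[0.516, 0.857, -0.0], [0.857, -0.516, 0.0], [0.0, -0.0, -1.0]]
contact_force: [-1.0, -0.9, -1.5]
grip_width: 0.669
time: 33.67
tool_pos: [0.4674, -0.1366, 0.0329]
eef_rot: [[0.516, 0.857, -0.0], [0.857, -0.516, -0.0], [-0.0, -0.0, -1.0]]
contact_force: [-0.1, -0.2, -2.0]
grip_width: 0.673
time: 34.08
tool_pos: [0.4674, -0.1365, 0.0309]
eef_rot: [[0.516, 0.857, -0.0], [0.857, -0.516, 0.0], [-0.0, -0.0, -1.0]]
contact_force: [0.3, 0.1, -1.6]
grip_width: 0.669
```

```bash
for i in 1; do :; done; python3 -m crank '[[0,0,0.001,0],[0,0,0.002,0],[0,0,0.003,0],[0,0,0.004,0],[0,0,0.004,0]]' && python3 -m crank '[[0,0,0.001,0],[0,0,0.002,0],[0,0,0.003,0],[0,0,0.003,0],[0,0,0.003,0]]'
```

```text
time: 34.5
tool_pos: [0.4677, -0.1366, 0.03]
eef_rot: [[0.516, 0.857, 0.001], [0.857, -0.516, -0.0], [0.0, 0.001, -1.0]]
contact_force: [-1.8, 0.4, 4.0]
grip_width: 0.673
time: 34.92
tool_pos: [0.4679, -0.1367, 0.0297]
eef_rot: [[0.515, 0.857, 0.001], [0.857, -0.515, -0.001], [0.0, 0.001, -1.0]]
contact_force: [-3.1, 1.5, 12.2]
grip_width: 0.671
```

```bash
python3 -m crank '[[0,0,0.001,0],[0,0,0.002,0],[0,0,0.003,0],[0,0,0.003,0],[0,0,0.003,0]]' 1 20
```

```text
time: 35.33
tool_pos: [0.4682, -0.1369, 0.0294]
eef_rot: [[0.515, 0.857, 0.002], [0.857, -0.515, -0.001], [0.0, 0.002, -1.0]]
contact_force: [-5.6, 1.5, 19.5]
grip_width: 0.674
```

View pics/c10.png

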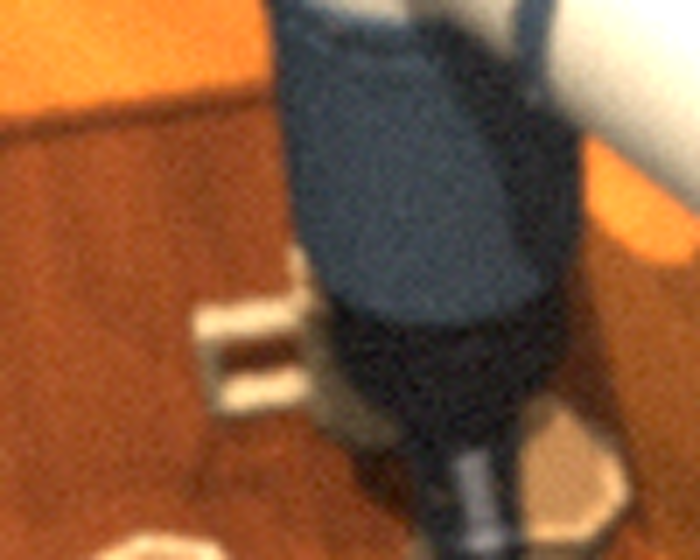

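```bash
python3 -m crank '[[0,0,-0.001,0],[0,0,-0.003,0],[0,0,-0.005,0],[0,0,-0.006,0],[0,0,-0.006,0]]' && python3 -m crank '[[0,0,0,0],[0,0,0,0],[0,0,0,0],[0,0,0,0],[0,0,0,0]]' -0.65 && python3 -m crank '[[0,0,-0.02,0],[0,0,-0.06,0],[0,0,-0.12,0],[0,0,-0.2,0],[0,0,-0.3,0]]' && python3 -m crank '[[0,0,-0.08,0],[0,0,-0.18,0],[0,0,-0.18,0],[0.1,-0.1,-0.18,0],[0.2,-0.2,-0.18,0]]' && python3 -c "
from h import *
go(.35,.25,.26,58.8)"
```

```text
time: 35.75
tool_pos: [0.4678, -0.1367, 0.0298]
eef_rot: [[0.516, 0.857, 0.001], [0.857, -0.516, -0.0], [0.0, 0.001, -1.0]]
contact_force: [-1.1, 0.6, 6.1]
grip_width: 0.673
time: 36.17
tool_pos: [0.4674, -0.1365, 0.0292]
eef_rot: [[0.516, 0.857, -0.0], [0.857, -0.516, 0.0], [-0.0, -0.0, -1.0]]
contact_force: [-0.3, -0.8, -0.6]
grip_width: 0.827
time: 36.58
tool_pos: [0.4658, -0.1364, 0.1496]
eef_rot: [[0.516, 0.857, -0.004], [0.857, -0.516, 0.0], [-0.002, -0.004, -1.0]]
contact_force: [1.8, 0.9, -0.4]
grip_width: 0.826
time: 37.0
tool_pos: [0.4473, -0.056, 0.222]
eef_rot: [[0.52, 0.854, 0.002], [0.854, -0.52, 0.0], [0.001, 0.001, -1.0]]
contact_force: [0.8, 1.2, 0.4]
grip_width: 0.825
t37.00 yaw 58.67 shift [ 0.527  -0.6056 -0.0949] turn -0.0007 rows 7.8 F [0.8 1.2 0.4] w 0.825
```

```bash
python3 -m crank '[[0.08,-0.09,-0.02,0],[0.18,-0.2,-0.05,0],[0.28,-0.32,-0.09,0],[0.38,-0.44,-0.09,0],[0.48,-0.56,-0.09,0]]' && python3 -m crank '[[0.05,-0.05,0,0],[0.05,-0.05,0,0],[0.05,-0.05,0,0],[0.05,-0.05,0,0],[0.05,-0.05,0,0]]' && python3 - <<'E'
from h import *
import ba
from ba import pr,sol
p=sol.x
a=snap('scene');b=snap('top'); s=bot.state(); print(s['time'],s['tool_pos'],s['grip_width'])
th=np.radians(-31.17);c,si=np.cos(th),np.sin(th)
w=lambda x,y,z:[.4742+c*x-si*y,-.2417+si*x+c*y,z]
for n,x,y in(('mug',-.043,-.021),('yun',-.061,.086),('turned',.0433,.1135)):
    print(n,'base top centre exp scene',pr(a,[w(x,y,.08)],p[7:13])[0].round(1),'top',pr(b,[w(x,y,.08)],p[13:19])[0].round(1))
# light octagonal undersides: brightness blobs, low saturation against dark tray
for nm,d in(('scene',a),('top',b)):
    im=d['img'].astype(np.int32); hsv=cv2.cvtColor(d['img'],cv2.COLOR_RGB2HSV)
    # tan/grey: less saturated than wood
    m=((hsv[:,:,1]<150)&(hsv[:,:,2]>70)).astype(np.uint8)
    T=pr(d,[w(-.12,.17,.008),w(.12,.17,.008),w(.12,-.17,.008),w(-.12,-.17,.008)],p[7:13] if nm=='scene' else p[13:19])
    k=np.zeros_like(m); cv2.fillPoly(k,[T.astype(np.int32)],1); k=cv2.dilate(k,np.ones((25,25)))
    n,l,st,ce=cv2.connectedComponentsWithStats(m*k)
    print(nm,[(ce[i].round(1).tolist(),st[i,2:].tolist()) for i in range(1,n) if st[i,4]>60])
g=lambda f:cv2.imread('pics/'+f).astype(int)
for nm,d,f in(('scene',a,'s0.png'),('top',b,'t0.png')):
    df=(np.abs(cv2.GaussianBlur(d['img'][:,:,::-1],(5,5),0).astype(int)-cv2.GaussianBlur(g(f).astype(np.uint8),(5,5),0)).max(2)>35).astype(np.uint8)
    n,l,st,ce=cv2.connectedComponentsWithStats(df); print('changed',nm,[(st[i,:4].tolist(),int(st[i,4])) for i in range(1,n) if st[i,4]>40])
E
```

```text
time: 37.42
tool_pos: [0.3829, 0.1413, 0.254]
eef_rot: [[0.516, 0.857, 0.002], [0.857, -0.516, 0.002], [0.003, 0.001, -1.0]]
contact_force: [2.0, 0.6, -0.1]
grip_width: 0.824
time: 37.83
tool_pos: [0.377, 0.1663, 0.2526]
eef_rot: [[0.517, 0.856, 0.0], [0.856, -0.517, -0.0], [-0.0, 0.0, -1.0]]
contact_force: [-0.6, 0.6, 0.3]
grip_width: 0.826
37.9333 [0.3771 0.1662 0.2526] 0.8263864098333727
mug base top centre exp scene [280.8 148.4] top [436.7 304. ]
yun base top centre exp scene [295.1 181.7] top [391.1 285.7]
turned base top centre exp scene [252.4 198. ] top [403.9 239.9]
scene [([287.3, 169.9], [55, 69, 1481]), ([252.1, 201.9], [28, 37, 665])]
top [([403.5, 239.3], [28, 27, 600]), ([388.6, 286.9], [30, 29, 645]), ([435.8, 302.2], [30, 41, 766])]
changed scene [([444, 0, 196, 88], 12292), ([367, 29, 128, 192], 10030), ([595, 73, 31, 11], 248), ([492, 77, 65, 48], 1816), ([545, 78, 19, 13], 154), ([493, 122, 16, 16], 133), ([516, 125, 90, 157], 6276), ([258, 138, 38, 21], 451), ([261, 163, 13, 6], 55), ([285, 171, 27, 22], 453), ([620, 201, 20, 41], 539), ([533, 245, 10, 16], 72), ([309, 266, 32, 47], 1121), ([364, 291, 62, 50], 1627), ([499, 291, 141, 185], 7823), ([482, 292, 28, 13], 153)]
changed top [([272, 219, 42, 42], 1123), ([179, 224, 41, 33], 897), ([0, 253, 295, 227], 28126), ([246, 252, 6, 10], 44), ([248, 263, 7, 9], 51), ([375, 273, 29, 29], 612), ([421, 280, 28, 40], 702), ([387, 289, 23, 21], 220), ([416, 306, 37, 22], 205), ([284, 357, 113, 123], 7319), ([353, 470, 14, 10], 69)]
```

```bash
python3 -c "
from rig import bot
print(bot.state()['qd'].round(3)); print(bot.hand_in())"
```

```text
[ 0.001  0.001  0.002 -0.002  0.001 -0.001]
the job is handed in; nothing more can be done
None
```

Both cups are in the tray, mouth down, beside the cup that was already turned down. I handed the job in at about 38 s.

- **Hanging cup:** I gripped it by the base-side leg of its handle and lifted it about 20 mm. I then carried it out over the upturned tip; the wrist force stayed at about its weight. I turned it mouth down in the grip by tipping it against the tray's outer rim, then set it on the tray floor.
- **Standing cup:** I gripped it across two flats and tipped it onto its side against the same rim. After a second grip near the base I tipped it mouth down, pressed it to the floor with about 20 N and released it.

**Last checks:**
- The final top view has both cups within about 3 pixels of where they should be standing. The turned cup is under 1 pixel from its expected place.
- Comparing images from before and after, the changes beyond the arm, its shadow and the two cups' old and new places were two tiny patches near the key. I put these down to the hanging cup's shadow going away.
- The largest wrist force was about 52 N, when I first set the mug down on the table for a new grip, well under the 120 N limit.

**Not fully confirmed:**
- I had used all 12 picture views before letting go of the standing cup, so its state after release was checked only by image code and force readings. Its contact height was about 1 mm below my estimate.
- In the final scene view the two newly set cups merged into one patch, so only the top view separates them.
- While I pressed the mug down, the force did not jump clearly when it went flat. I judged it flat from the close-up picture taken after release.

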